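# Press a cue ferrule home in the locking press and release it

### The arm

A 6-joint arm with a two-finger parallel gripper is mounted at the origin on the work surface. World frame = base frame: x ahead of the robot, y to its left, z up, the work surface at z = 0. Lengths are in mm, angles in rad, forces in N, time in s.
With the tool pointing down it reaches from about 350 to 775 mm from the base axis. Payload 7.3 kg.
Tool frame: the origin (TCP) lies on the mounting face of the last link; the fingertips stand 178 mm ahead of it and the grasp point (between the pads) lies 159 mm ahead of it (bot.grip_point_offset is the distance from the TCP to the grasp point, in mm); x points along the fingers, y is the direction in which the jaws open and shut, and the axes are right-handed (so a half turn about x gives the same grasp; the last joint's range is limited). The gripper opens to 92 mm and grips with 3 to 60 N. Pads are 19 mm wide; open, the fingers measure 130 mm over their backs; the gripper's body (75 mm by 190 mm) begins 47 mm behind the grasp point.
Start: joints at [-1.48, 0.342, 1.524, -0, 1.275, -0.146], TCP at [123.181, -510.347, 404.741] pointing down, gripper open.
Joint ranges: [-2.53, 2.53], [-0.77, 2.02], [0.04, 2.7], [-1, 4.14], [0.28, 2.66], [-3.11, 3.11]. Speed limits (rad/s): [2.57, 2.57, 3.14, 3.14, 3.14, 3.14].

### API

Orientations are given as [roll, pitch, yaw] about the fixed x, y, z axes, in that order (R = Rz(yaw) Ry(pitch) Rx(roll)).
In Python, from plant import bot gives the robot as it stands.
- The arm moves only by the tool arm_command, never from a script. Its argument "moves" is a list of rows, each a list of 5 numbers: the shift along the tool's x, y, z in cm, then the turn about the tool's x in degrees, then the opening, from 0 (shut) to 1 (fully open). A call has 1 to 10 rows; each row is the pose to reach, as a shift and turn from the pose measured when the call began, along the tool's axes at that moment; what a row does not reach only later rows make up. A row lasts 1/10 s, in which the tool goes at most 50 mm and 8.59 degrees, less where a joint would pass 70% of its speed; a pose out of reach is approached as far as the arm can. A call with a gripper value outside its range is refused whole. The fingers move at their own pace and stop on an object; the grip force is fixed at half the most. Time passes only in rows, so rows that repeat a pose let the fingers close. It gives the time, the measured TCP pose, the force and the opening at its end, in the units of the state.
- bot.get_obs(): the state, without advancing time (a new reading comes with each control period).
- bot.capture(name): name is "side" or "top"; returns a dict with "frame" (384x512x3 uint8, blue, green, red), "K" (3x3 intrinsics, pixels), "origin" and "orientation" of the camera in the world. Camera axes: x right, y down, z forward; pixel columns grow to the right and rows downward; lengths in mm; the calibration is good to about 2 mm. A picture is of the moment at which its call begins. There is no depth.
- bot.close_job(): hands the job in, once; it reports no verdict.
The state is a dict: "time": time; "joint_positions": joint angles; "dq": joint speeds; "tau": joint torques, N m; "tool_pos": TCP position; "tcp_rot": TCP orientation; "contact_force": force on the tool from outside, world axes, zero at the start; "moment": the same for the moment, N m; "grip_width": finger opening in mm.
Only numpy, scipy, OpenCV 4.12 (cv2) and the standard library are available. Lean on these libraries where they do the work, as an engineer would, in place of code of your own. Each camera call takes 0.05 s, during which the arm holds its last target.

### The job

Stand the loose steel press block upright in the slot of the ferrule press, between the ferrule and the plunger. Push the handle down until it goes over centre and stays locked by itself with the ferrule fully home, without leaning on it once it meets its stop, and let go. Then push the release paddle down gently so that the press springs open, leaving the block in the slot, the ferrule home and the other things on the bench undisturbed.

Things in the scene. Friction and masses are not known exactly. Their poses are not given: they have to be found in the camera images.
- press: Fixed steel bed of the ferrule press (12 mm thick, 80 mm wide, x -195 to 125 mm). Origin on the bench below the handle's hinge, z up, x from the black block holding the cue shaft (x -195 to -155, 60 mm high) along the slot and plunger (axis 34 mm above bench) to the handle side. Hinge cheeks x -13 to 13, 90 mm high; plunger guide x -67 to -43, 42 mm high.
- nest (a point): Centre of the slot floor, 12 mm above the bench, at x = -107 mm, y = 0 in the press frame; axes as the press. Two side rails along x (x -142 to -86 mm), 16 mm higher than the floor, leave a slot 30 mm wide in y, flaring to 39 mm at their tops. The ferrule and plunger beside it rise to 43 mm above the bench.
- ferrule_face (a point): Centre of the free end face (looking to the press's +x) of the white ferrule, a 14 mm tube 20 mm long, started on the shaft's tenon 34 mm above the bench. It must go 5 mm further on towards -x; the press fit takes about 40 N, which only the clamp's leverage gives. At the start it is at x = -123 mm in the press frame.
- ferrule (a joint): How far the ferrule is pushed on, m: 0 as started (5 mm gap to the shaft's shoulder), 0.005 fully home.
- pad_face (a point): Centre of the end face (looking to the press's -x) of the 15 mm round black pad on the plunger, 34 mm above the bench. The block goes between ferrule_face and pad_face, which are 28 to 35 mm apart at the start. The pad is sprung and gives by a few mm.
- collar (a point): Centre of the 17 mm steel collar on the plunger rod, 16 mm behind the unloaded pad's face. Moves to -x as the handle closes, to about x = -95 mm in the press frame when shut; springs back 4 mm or more when the press is released. Near the centre it hardly moves, so it does not tell whether the handle is over centre.
- hinge (a point): On the handle's hinge axis, which lies along the press's y axis, 75 mm above the bench, x = 0, y = 0 in the press frame; axes as the press.
- handle: Handle, origin at the hinge, x axis to its free end, z out of its upper side; rubber grip 18 mm wide (y), 15 mm thick, 75 to 180 mm from the hinge. At the start it slopes up at about 38 to 66 degrees towards the press's +x. Pushed down about the hinge it meets a firm stop within about 10 degrees of level; more than 35 N there bends the linkage.
- handle_grip (a point): Middle of the grip's upper surface, 155 mm from the hinge, 7.5 mm above the handle's centre line; axes as the handle. Resistance here reaches 6 to 10 N, then fades over the last 20 degrees; just over centre the handle drops 9 mm to its stop and stays. Where that is differs each time and must be felt. Let go sooner, it springs up by 10 to 25 degrees.
- paddle (a point): Middle of the top of the release lever's flat steel paddle (36 mm along the press's x, 32 mm in y), 52 mm above the bench at x = 145, y = -90 mm in the press frame. Pushed down 6 to 11 mm with 5 to 15 N it kicks the locked handle open, which swings up 20 degrees or more. Firm stop at 20 mm down: at most 35 N. Springs up when let go.
- release (a joint): Release lever angle, rad: 0 up at rest, 0.42 fully down.
- block_center (a point): Centre (27 mm above its underside) of the loose steel press block, standing upright: foot 20 mm (its x) by 24 mm (its y), 32 mm high, with a tang 12 mm (x) by 24 mm (y) rising to 54 mm in all; 0.13 to 0.21 kg. In the slot its 20 mm side lies along the press's x, either way round.
- dish: Bystander: green glass dish of cue tips, 86 mm across, 30 mm high; origin at its underside.
- burnisher: Bystander: cherry burnisher standing upright, 30 mm across, 100 mm high; origin at its underside.
- shaper: Bystander: round steel tip shaper, 32 mm across, 34 mm high; origin at its underside.

How it is judged:
By the outcome, as a careful person would: the job done as asked, in the order asked, and still so for the second after the job is handed in, with the robot touching nothing.
It also fails if it takes over 67 s, if anything falls off the work surface, if the arm or the gripper's body presses on something with over 40 N, if the wrist force passes 120 N, or if a joint passes its speed limit or range.

## Working session

There is one attempt and no reset: what is moved stays moved. The work goes in short steps, Python scripts to look and compute and a tool call to move; the robot and the scene stay as the last step left them, time stands still between calls to the robot, and variables do not carry over. Pictures are saved under pics/ and viewed, and the job is handed in when it is done.

Besides the shell and the picture viewer there is one more tool, called after "Request:" as a command line: name --pt "numbers of a row" for each row, then --argument value for the rest. arm_command: Moves the arm, as the interface text tells. Its arguments: {"type":"object","properties":{"moves":{"type":"array"}},"required":["moves"]}

```bash
ls; mkdir -p pics; cat > h.py <<'E'
import numpy as np, cv2
from scipy.spatial.transform import Rotation as Ro
from plant import bot
def cap(n,fn):
    c=bot.capture(n); cv2.imwrite('pics/'+fn,c['frame']); np.savez('pics/'+fn[:-4]+'.npz',**{k:np.array(v) for k,v in c.items()}); return c
def load(fn): return dict(np.load('pics/'+fn+'.npz'))
E
python3 - <<'E'
from h import *
print(bot.get_obs()); print(bot.grip_point_offset)
for n in('side','top'):
    c=cap(n,n+'0.png'); print(n,c['K'],c['origin'],c['orientation'])
E
```

```text
pics
{'time': 0.0, 'joint_positions': array([-1.47999137e+00,  3.42768714e-01,  1.52502763e+00,  1.82146113e-05,
        1.27539200e+00, -1.46042837e-01]), 'dq': array([-0.00183812, -0.00010155,  0.00145364,  0.00031809,  0.00108417,
       -0.00085447]), 'tau': array([-1.73202381e-03, -4.31250286e+01, -2.44215381e+01,  7.15850922e-02,
        5.58888889e-02, -1.26355239e-04]), 'tool_pos': array([ 123.17614331, -510.21296517,  404.01716249]), 'tcp_rot': array([-1.72775384,  1.56920054,  1.65068129]), 'contact_force': array([ 0.45983498, -0.04154888,  0.13718772]), 'moment': array([-0.00372568, -0.00682743,  0.01038804]), 'grip_width': 91.9389878441433}
159.20000000000002
side [[415.3340897    0.         254.44673993]
 [  0.         415.3340897  194.7621041 ]
 [  0.           0.           1.        ]] [423.38084292 806.39621941 742.59512683] [-2.20657826 -0.00749592 -2.94309727]
top [[423.37935556   0.         257.1499926 ]
 [  0.         423.37935556 191.93047018]
 [  0.           0.           1.        ]] [ 455.41562052  -16.8301502  1211.76827773] [-3.03846134e+00 -2.53939154e-04 -1.59709910e+00]
```

View pics/side0.png

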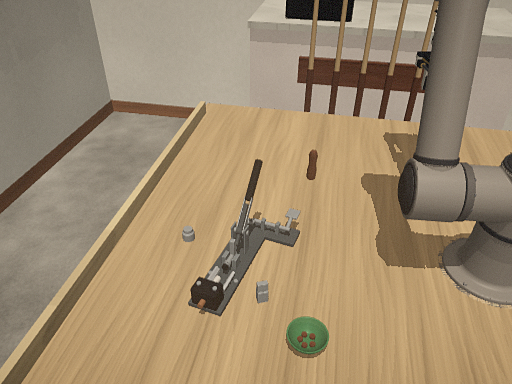

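View pics/top0.png

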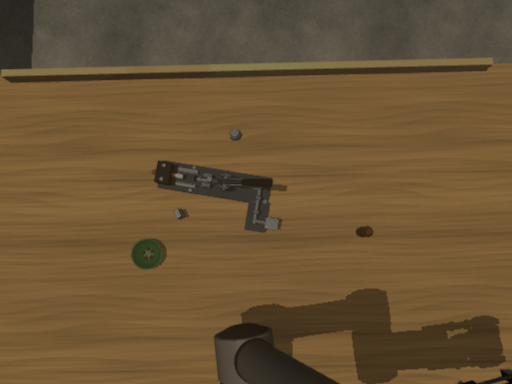

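The side view shows the press from (205,300) to (290,215), the block at (262,291), the dish at (307,336), the shaper at (188,233) and the burnisher at (312,165). The top view shows the press from (165,172) to (272,223) and the block at (180,213). I'll enlarge both.

```bash
python3 - <<'E'
from h import *
a=cv2.imread('pics/side0.png')[150:320,175:315]; cv2.imwrite('pics/side0z.png',cv2.resize(a,None,fx=3.5,fy=3.5,interpolation=cv2.INTER_CUBIC))
a=cv2.imread('pics/top0.png')[120:245,140:300]; a=cv2.convertScaleAbs(a,alpha=2);cv2.imwrite('pics/top0z.png',cv2.resize(a,None,fx=4.75,fy=4.75,interpolation=cv2.INTER_CUBIC))
E
```

```text
(no output)
```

View pics/side0z.png

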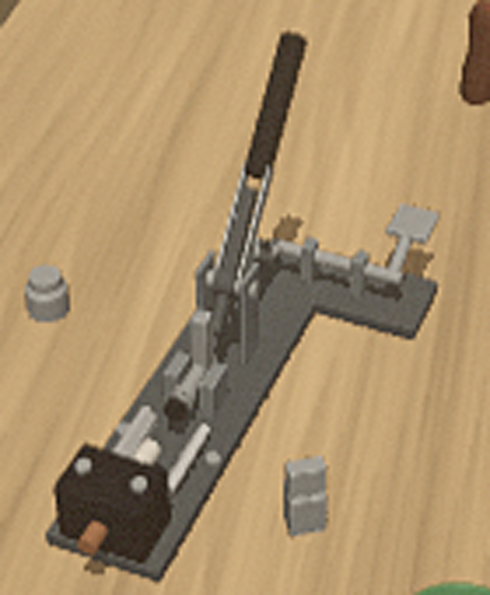

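View pics/top0z.png

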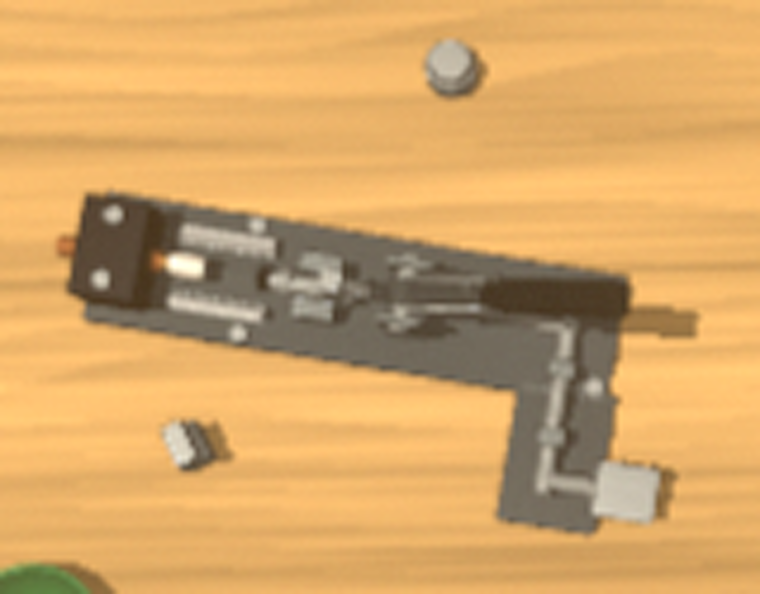

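```bash
cat >> h.py <<'E'
def ray(c,uv):
    R=Ro.from_euler('xyz',c['orientation']).as_matrix()
    d=R@np.linalg.inv(c['K'])@np.array([uv[0],uv[1],1.]); return np.array(c['origin']),d
def plane(c,uv,z):
    o,d=ray(c,uv); return o+d*(z-o[2])/d[2]
def proj(c,P):
    R=Ro.from_euler('xyz',c['orientation']).as_matrix()
    p=(np.atleast_2d(P)-c['origin'])@R; p=p/p[:,2:]; return (p@c['K'].T)[:,:2]
def tri(c1,u1,c2,u2):
    o1,d1=ray(c1,u1);o2,d2=ray(c2,u2)
    s=np.linalg.lstsq(np.c_[d1,-d2],o2-o1,rcond=None)[0]
    a=o1+d1*s[0];b=o2+d2*s[1]; return (a+b)/2,np.linalg.norm(a-b)
def P2W(p,P):  # p=(x,y,yaw)
    P=np.atleast_2d(P);c,s=np.cos(p[2]),np.sin(p[2])
    return P@np.array([[c,-s,0],[s,c,0],[0,0,1]]).T+[p[0],p[1],0]
E
python3 - <<'E'
from h import *
from scipy.optimize import least_squares
s=load('side0');t=load('top0')
us=lambda u:(np.array(u)+.5)/3.5-.5+[175,150]
ut=lambda u:(np.array(u)+.5)/4.75-.5+[140,120]
S=[((163,-74,52),(400,204)),((163,-106,52),(440,212)),((127,-106,52),(430,243)),((127,-74,52),(388,228)),((-195,-40,0),(158,578)),((-195,40,0),(47,545))]
T=[((127,-74,52),(600,460)),((163,-74,52),(660,468)),((163,-106,52),(655,523)),((127,-106,52),(592,514)),((-195,-40,12),(85,320)),((125,40,12),(628,272)),((-113,0,0),(0,0))][:6]
def f(p): return np.r_[(proj(s,P2W(p,[a for a,_ in S]))-us([b for _,b in S])).ravel(),(proj(t,P2W(p,[a for a,_ in T]))-ut([b for _,b in T])).ravel()]
r=least_squares(f,[450,0,-1.7]); print(r.x,np.degrees(r.x[2])); print(r.fun.reshape(-1,2).round(1))
np.save('press.npy',r.x)
# crops with overlay
p=r.x
A=cv2.imread('pics/side0.png');B=cv2.imread('pics/top0.png')
for im,c,o,fn in((A,s,(235,265,60,45),'sb'),(B,t,(165,198,34,30),'tb')):
    x,y,w,h=o; k=cv2.resize(im[y:y+h,x:x+w],None,fx=12,fy=12,interpolation=cv2.INTER_CUBIC); 
    if fn=='tb':k=cv2.convertScaleAbs(k,alpha=2)
    cv2.imwrite(f'pics/{fn}.png',k)
E
```

```text
[604.06894314  67.54685457  -1.7632716 ] -101.02802101610828
[[ 0.3 -1.2]
 [ 0.3 -0.6]
 [-1.  -1.6]
 [-0.6 -0.3]
 [ 0.2  1.5]
 [-0.6 -0.6]
 [ 0.2  0.1]
 [ 0.5  0.6]
 [-0.3  0.6]
 [-0.1  0.3]
 [-1.1 -0.3]
 [-0.2  0.8]]
```

```bash
python3 - <<'E'
from h import *
a=cv2.imread('pics/sb.png');b=cv2.imread('pics/tb.png')
H=max(a.shape[0],b.shape[0]); b=cv2.resize(b,None,fx=.0+1,fy=1)
print(a.shape,b.shape)
E
```

```text
(540, 720, 3) (360, 408, 3)
```

View pics/sb.png

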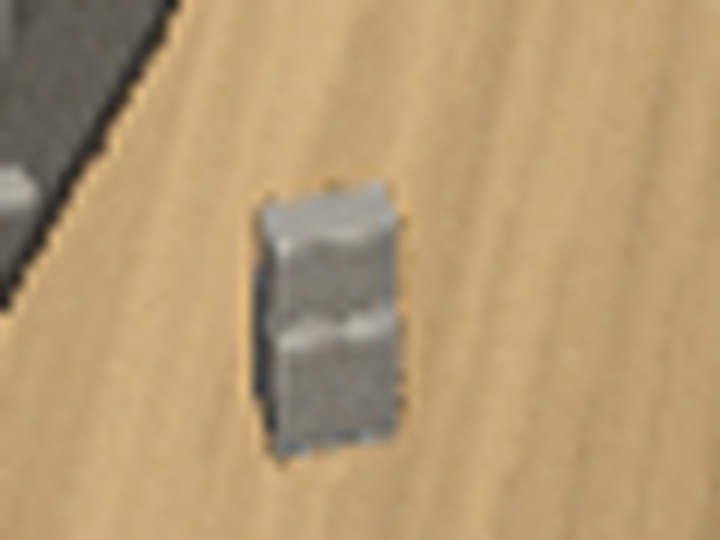

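View pics/tb.png

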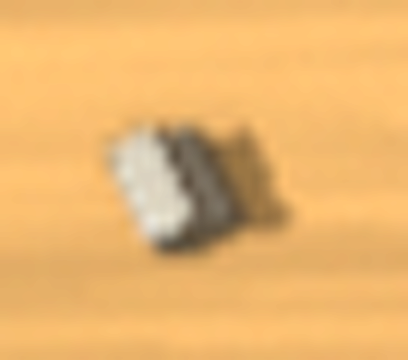

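```bash
python3 - <<'E'
from h import *
s=load('side0');t=load('top0')
us=lambda u:(np.array(u)+.5)/12-.5+[235,265]
ut=lambda u:(np.array(u)+.5)/12-.5+[165,198]
print('tri',tri(s,us((330,214)),t,ut((153,185))))
a=[plane(s,us(u),54) for u in((265,210),(380,185),(395,222),(280,245))]
b=[plane(t,ut(u),54) for u in((115,155),(150,130),(192,215),(155,240))]
print(np.round(a,1),np.mean(a,0));print(np.round(b,1),np.mean(b,0))
g=lambda p,q:(np.degrees(np.arctan2((q-p)[1],(q-p)[0])),np.linalg.norm(q-p))
print(g(a[0],a[1]),g(a[3],a[2]),g(b[0],b[3]),g(b[1],b[2]))
c=[plane(s,us(u),0) for u in((280,458),(395,438))];print(np.round(c,1),g(*c))
c=[plane(s,us(u),32) for u in((275,340),(395,328))];print(np.round(c,1),g(*c))
p=np.load('press.npy')
A=cv2.imread('pics/side0.png')[150:320,175:315];A=cv2.resize(A,None,fx=3.5,fy=3.5,interpolation=cv2.INTER_CUBIC)
B=cv2.convertScaleAbs(cv2.imread('pics/top0.png')[120:245,140:300],alpha=2);B=cv2.resize(B,None,fx=4.75,fy=4.75,interpolation=cv2.INTER_CUBIC)
pts=[(-195,40,12),(-195,-40,12),(125,40,12),(-155,0,60),(-195,0,60),(-142,15,12),(-142,-15,12),(-86,15,28),(-86,-15,28),(-123,0,41),(-107,0,12),(0,0,75),(-55,0,42),(145,-90,52),(-67,0,42),(-43,0,42)]
for q in pts:
    w=P2W(p,q)
    u=(proj(s,w)[0]+.5-[175,150])*3.5;cv2.circle(A,tuple(int(x) for x in u),2,(0,0,255),-1)
    u=(proj(t,w)[0]+.5-[140,120])*4.75;cv2.circle(B,tuple(int(x) for x in u),2,(0,0,255),-1)
cv2.imwrite('pics/oA.png',A);cv2.imwrite('pics/oB.png',B)
E
```

```text
tri (array([523.23093378, 199.8946642 ,  52.33068499]), np.float64(0.0007681500376755438))
[[534.7 202.8  54. ]
 [515.3 192.7  54. ]
 [511.1 200.8  54. ]
 [530.5 210.4  54. ]] [522.9064692  201.68303956  54.        ]
[[530.2 208.2  54. ]
 [535.7 200.2  54. ]
 [516.1 190.7  54. ]
 [510.6 199.2  54. ]] [523.14281779 199.58558101  54.        ]
(np.float64(-152.38766107894688), np.float64(21.842279463493455)) (np.float64(-153.71276675106205), np.float64(21.544936486756242)) (np.float64(-155.38483989460963), np.float64(21.57012769195378)) (np.float64(-154.3525368352619), np.float64(21.78804159236224))
[[529.  214.1   0. ]
 [508.9 205.2   0. ]] (np.float64(-156.0920357586829), np.float64(21.990372406117135))
[[530.5 213.6  32. ]
 [509.6 206.4  32. ]] (np.float64(-161.00520791135145), np.float64(22.101093986325438))
```

View pics/oA.png

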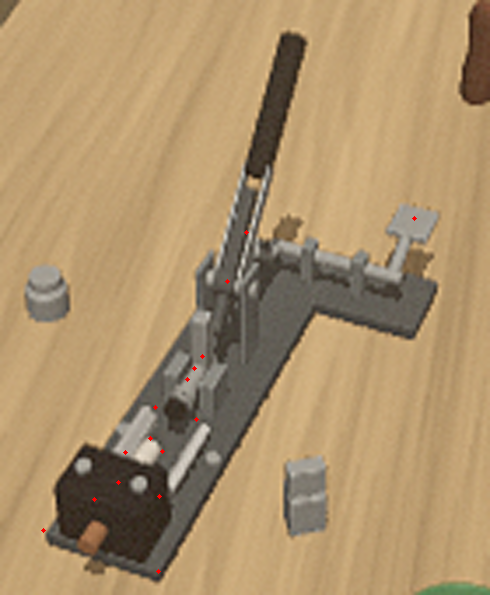

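View pics/oB.png

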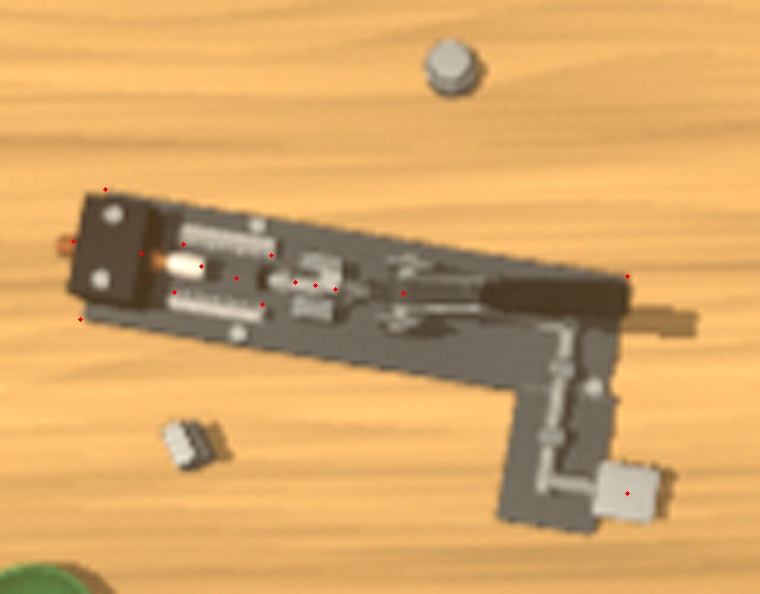

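```bash
cat >> h.py <<'E'
press=np.load('press.npy')
def st():
    o=bot.get_obs();R=Ro.from_euler('xyz',o['tcp_rot']).as_matrix();return o,R
def go(gp=None,jaw=None,tip=None):
    """desired grasp point (world), jaw axis yaw deg (mod 180); prints tool shift cm & turn deg"""
    o,R=st(); off=bot.grip_point_offset if tip is None else 178
    T=np.array(gp if tip is None else tip)+[0,0,off]
    d=R.T@(T-o['tool_pos'])/10
    y=np.degrees(np.arctan2(R[1,1],R[0,1])); tr=None
    if jaw is not None: tr=-((jaw-y+90)%180-90)
    print('t %.2f tcp'%o['time'],o['tool_pos'].round(1),'F',o['contact_force'].round(2),'w %.1f'%o['grip_width'],'jawyaw %.1f'%y,'tilt',R[:,0].round(3))
    print('shift cm',d.round(2),'turn',tr,'q6 %.2f q1 %.2f'%(o['joint_positions'][5],o['joint_positions'][0]))
    return d,tr
E
python3 - <<'E'
from h import *
o,R=st();print(R.round(3))
print('nest',P2W(press,(-107,0,12)),'pressy',np.degrees(press[2])+90)
t=load('top0');print('dish',plane(t,(147,253),15),'burn',plane(t,(366,231),50),'shaper',plane(t,(235,133),34))
ut=lambda u:(np.array(u)+.5)/4.75-.5+[140,120]
print('railmid',plane(t,ut((223.5,273)),28),P2W(press,(-114,0,28)))
print('grip end',P2W(press,(155*np.cos(.9),0,75+155*np.sin(.9))))
go((400,-150,280)); go((523,200.5,200),25)
E
```

```text
[[-0.     0.235 -0.972]
 [ 0.001 -0.972 -0.235]
 [-1.    -0.001 -0.   ]]
nest [[624.53687108 172.57096574  12.        ]] pressy -11.028021016108283
dish [415.49371002 292.42296584  15.        ] burn [ 460.49083071 -314.8241075    50.        ] shaper [746.96603274  38.07325638  34.        ]
railmid [625.21461078 177.33294573  28.        ] [[625.8758944  179.44170198  28.        ]]
grip end [[585.63833057 -27.02347564 196.41567099]]
t 0.10 tcp [ 123.2 -510.2  404.1] F [ 0.44 -0.49 -0.36] w 91.9 jawyaw -76.4 tilt [-0.     0.001 -1.   ]
shift cm [ -3.46 -28.53 -35.36] turn None q6 -0.15 q1 -1.48
t 0.10 tcp [ 123.2 -510.2  404.1] F [ 0.44 -0.49 -0.36] w 91.9 jawyaw -76.4 tilt [-0.     0.001 -1.   ]
shift cm [  4.58 -59.71 -55.54] turn 78.56574810397964 q6 -0.15 q1 -1.48
```

Request:
arm_command --pt "-3.5 -28.5 -35.4 -80 0.55" --pt "-3.5 -28.5 -35.4 -80 0.55" --pt "-3.5 -28.5 -35.4 -80 0.55" --pt "-3.5 -28.5 -35.4 -80 0.55" --pt "-3.5 -28.5 -35.4 -80 0.55" --pt "-3.5 -28.5 -35.4 -80 0.55" --pt "-3.5 -28.5 -35.4 -80 0.55" --pt "-3.5 -28.5 -35.4 -80 0.55" --pt "-3.5 -28.5 -35.4 -80 0.55" --pt "-3.5 -28.5 -35.4 -80 0.55"

```text
time: 1.1
tool_pos: [402.5, -146.2, 439.8]
tcp_rot: [2.639, 1.568, 1.141]
contact_force: [0.4, -0.7, -0.1]
grip_width: 50.3
```

```bash
python3 -c "
from h import *
go((523,200.5,140),25)"
```

```text
t 1.10 tcp [ 402.5 -146.2  439.8] F [ 0.39 -0.66 -0.06] w 50.3 jawyaw 4.2 tilt [ 0.001  0.003 -1.   ]
shift cm [ 14.16  14.54 -33.66] turn -20.809156895232846 q6 -0.60 q1 -0.53
```

Request:
arm_command --pt "2 14.5 -33.7 -20.8 0.55" --pt "2 14.5 -33.7 -20.8 0.55" --pt "2 14.5 -33.7 -20.8 0.55" --pt "2 14.5 -33.7 -20.8 0.55" --pt "2 14.5 -33.7 -20.8 0.55" --pt "6 14.5 -33.7 -20.8 0.55" --pt "10 14.5 -33.7 -20.8 0.55" --pt "14.2 14.5 -33.7 -20.8 0.55" --pt "14.2 14.5 -33.7 -20.8 0.55" --pt "14.2 14.5 -33.7 -20.8 0.55"

```text
time: 2.1
tool_pos: [521.4, 202.2, 293.8]
tcp_rot: [-2.074, 1.562, 3.077]
contact_force: [0.3, 0.0, -0.6]
grip_width: 50.7
```

```bash
python3 - <<'E'
from h import *
go((523,200.5,47),25)
c=cap('side','s1.png');t=cap('top','t1.png')
a=c['frame'][210:330,200:320];b=t['frame'][160:260,130:230]
cv2.imwrite('pics/v1.png',np.hstack([cv2.resize(a,(400,400),interpolation=2),cv2.convertScaleAbs(cv2.resize(b,(400,400),interpolation=2),alpha=2)]))
E
```

```text
t 2.10 tcp [521.4 202.2 293.8] F [ 0.33  0.02 -0.62] w 50.7 jawyaw 25.1 tilt [-0.009  0.001 -1.   ]
shift cm [8.76 0.14 0.26] turn 0.12273702870940895 q6 -0.21 q1 0.23
```

View pics/v1.png

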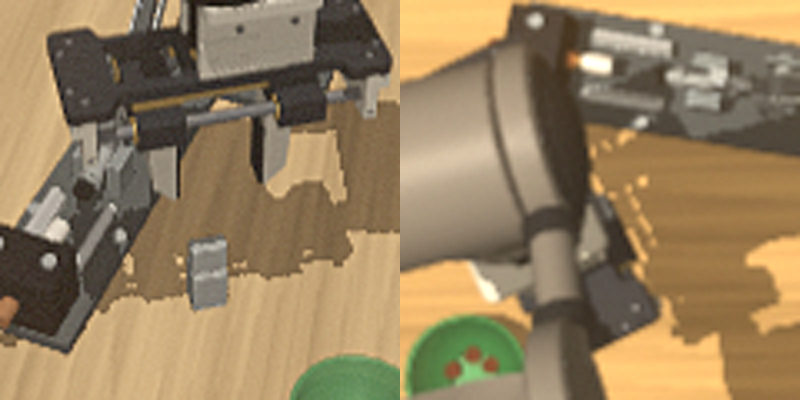

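The side view (left) shows the block at about (208,272) in the crop, between the two fingers hanging at (165,190) and (268,180). The top view is hidden by the arm. I'll descend next.

Request:
arm_command --pt "3 0.2 0.2 0 0.55" --pt "6 0.2 0.2 0 0.55" --pt "6 0.2 0.2 0 0.55"

```text
time: 2.5
tool_pos: [524.7, 198.7, 238.0]
tcp_rot: [-2.273, 1.567, 2.875]
contact_force: [-0.1, 0.4, -0.5]
grip_width: 50.3
```

```bash
python3 - <<'E'
from h import *
go((523,200.5,47),25)
c=cap('side','s2.png');
a=c['frame'][210:330,200:320]
cv2.imwrite('pics/v2.png',cv2.resize(a,(600,600),interpolation=2))
E
```

```text
t 2.50 tcp [524.7 198.7 238. ] F [-0.09  0.41 -0.45] w 50.3 jawyaw 25.0 tilt [-0.004  0.001 -1.   ]
shift cm [ 3.18 -0.07 -0.23] turn -0.039877228699538136 q6 -0.21 q1 0.22
```

View pics/v2.png

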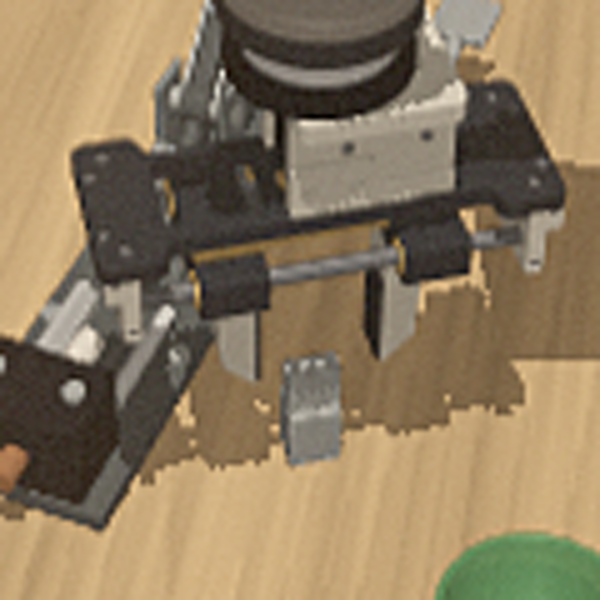

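The side view shows the block at (312,410), midway between the fingertips at (240,375) and (390,355). The gripper is clear of everything else, so I'll go down and close.

Request:
arm_command --pt "1.5 -0.1 -0.2 0 0.55" --pt "3.2 -0.1 -0.2 0 0.55" --pt "3.2 -0.1 -0.2 0 0.55" --pt "3.2 -0.1 -0.2 0 0.55"

```text
time: 2.95
tool_pos: [524.4, 200.3, 210.0]
tcp_rot: [1.94, 1.568, 0.805]
contact_force: [0.6, -0.3, 0.5]
grip_width: 50.6
```

Request:
arm_command --pt "0 0 0 0 0.1" --pt "0 0 0 0 0.1" --pt "0 0 0 0 0.1" --pt "0 0 0 0 0.1" --pt "0 0 0 0 0.1" --pt "0 0 0 0 0.1" --pt "0 0 0 0 0.1" --pt "0 0 0 0 0.1"

```text
time: 3.75
tool_pos: [524.4, 200.4, 210.4]
tcp_rot: [1.868, 1.567, 0.732]
contact_force: [-1.0, -0.1, 4.6]
grip_width: 23.7
```

```bash
python3 - <<'E'
from h import *
go((523,200.5,130),25)
c=cap('side','s3.png');
a=c['frame'][210:330,200:320]
cv2.imwrite('pics/v3.png',cv2.resize(a,(600,600),interpolation=2))
E
```

```text
t 3.75 tcp [524.4 200.4 210.4] F [-1.02 -0.1   4.63] w 23.7 jawyaw 24.9 tilt [ 0.003  0.002 -1.   ]
shift cm [-7.88 -0.1  -0.08] turn -0.05523680870106773 q6 -0.21 q1 0.23
```

View pics/v3.png

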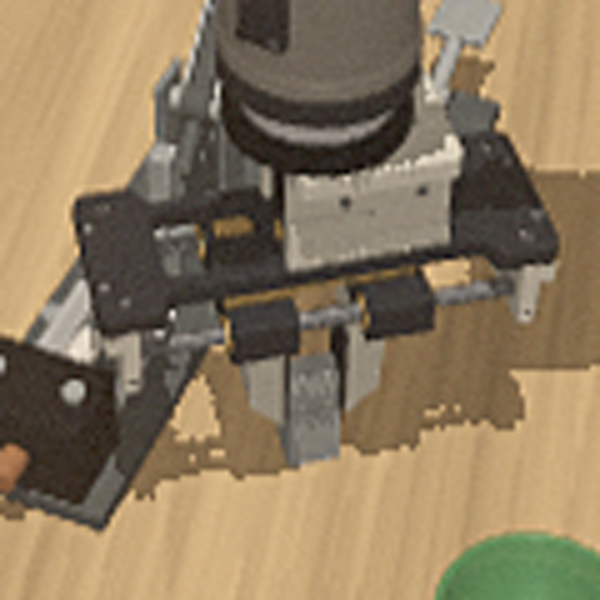

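The block sits between the fingers and the opening is 23.7 mm, so the grasp is good. I'll lift.

Request:
arm_command --pt "-2 0 0 0 0.1" --pt "-4 0 0 0 0.1" --pt "-8 0 0 0 0.1" --pt "-8 0 0 0 0.1" --pt "-8 0 0 0 0.1"

```text
time: 4.3
tool_pos: [524.2, 200.2, 290.6]
tcp_rot: [1.769, 1.566, 0.634]
contact_force: [0.7, -0.6, -2.1]
grip_width: 23.7
```

```bash
python3 - <<'E'
from h import *
n=P2W(press,(-107,0,0))[0]
go((n[0],n[1],130),-11)
E
```

```text
t 4.30 tcp [524.2 200.2 290.6] F [ 0.73 -0.64 -2.06] w 23.7 jawyaw 24.9 tilt [ 0.004  0.003 -1.   ]
shift cm [0.17 7.93 6.73] turn 35.94256118347744 q6 -0.21 q1 0.23
```

Request:
arm_command --pt "0.2 7.9 6.7 36 0.1" --pt "0.2 7.9 6.7 36 0.1" --pt "0.2 7.9 6.7 36 0.1" --pt "0.2 7.9 6.7 36 0.1" --pt "0.2 7.9 6.7 36 0.1" --pt "0.2 7.9 6.7 36 0.1" --pt "0.2 7.9 6.7 36 0.1"

```text
time: 5.0
tool_pos: [623.7, 172.9, 288.2]
tcp_rot: [2.58, 1.567, 0.819]
contact_force: [0.2, 0.2, -1.6]
grip_width: 23.8
```

```bash
python3 - <<'E'
from h import *
n=P2W(press,(-107,0,0))[0]
go((n[0],n[1],130),-11)
c=cap('side','s4.png');t=cap('top','t4.png')
a=c['frame'][190:315,180:290]
cv2.imwrite('pics/v4.png',cv2.resize(a,None,fx=4.75,fy=4.75,interpolation=2))
b=t['frame'][140:240,130:230]
cv2.imwrite('pics/w4.png',cv2.convertScaleAbs(cv2.resize(b,(500,500),interpolation=2),alpha=2))
E
```

```text
t 5.00 tcp [623.7 172.9 288.2] F [ 0.16  0.19 -1.62] w 23.8 jawyaw -10.9 tilt [ 0.002  0.002 -1.   ]
shift cm [-0.1   0.09  0.02] turn 0.12738427832059074 q6 0.34 q1 0.15
```

View pics/v4.png

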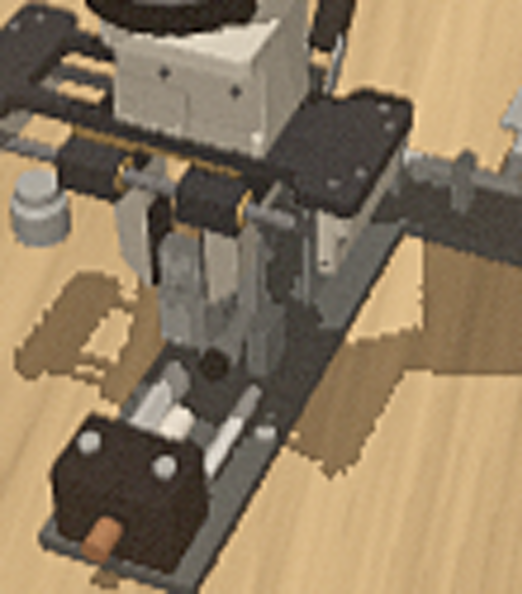

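View pics/w4.png

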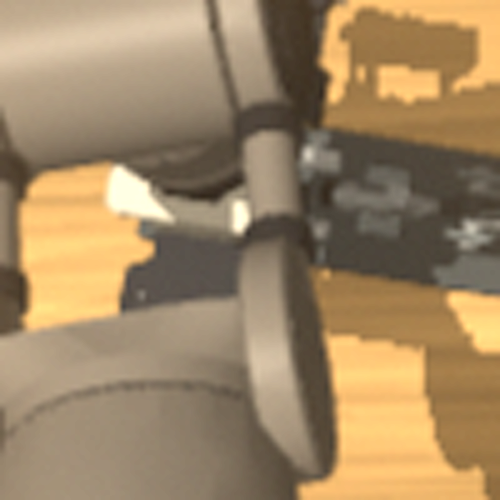

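```bash
python3 - <<'E'
from h import *
a=cv2.imread('pics/s4.png')[230:295,195:250]
cv2.imwrite('pics/v5.png',cv2.resize(a,None,fx=9,fy=9,interpolation=cv2.INTER_CUBIC))
a=cv2.imread('pics/side0.png')[245:305,190:240]
cv2.imwrite('pics/v6.png',cv2.resize(a,None,fx=9,fy=9,interpolation=cv2.INTER_CUBIC))
a=cv2.imread('pics/top0.png')[160:200,150:220]
cv2.imwrite('pics/v7.png',cv2.convertScaleAbs(cv2.resize(a,None,fx=9,fy=9,interpolation=cv2.INTER_CUBIC),alpha=2.2))
E
```

```text
(no output)
```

View pics/v5.png

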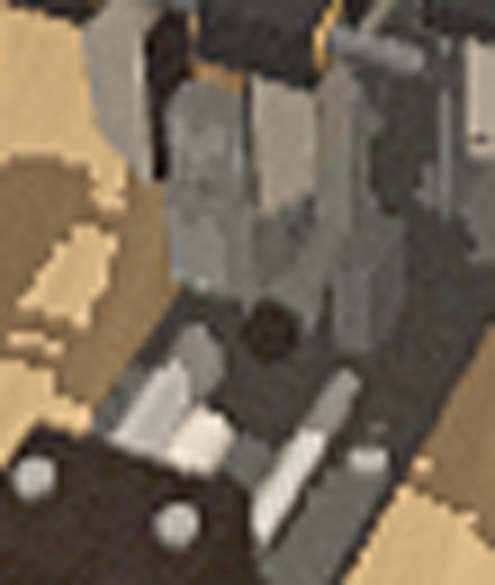

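View pics/v6.png

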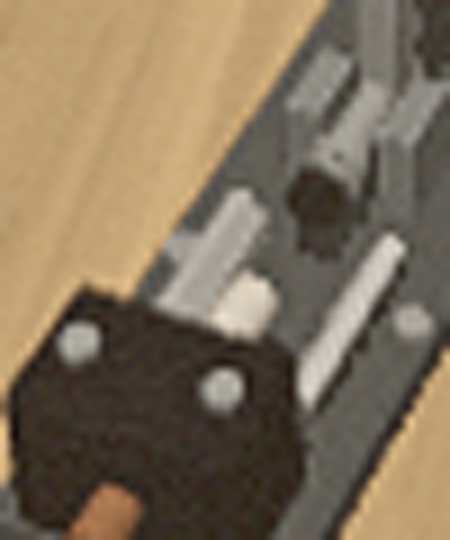

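View pics/v7.png

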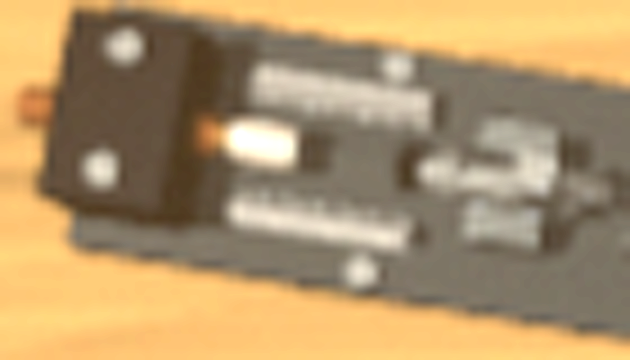

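```bash
python3 - <<'E'
from h import *
s=load('s4');t=load('top0');s0=load('side0')
def W2P(p,w):
    c,si=np.cos(p[2]),np.sin(p[2]); d=np.asarray(w)-[p[0],p[1],0]; return np.array([c*d[0]+si*d[1],-si*d[0]+c*d[1],d[2]]).round(1)
v5=lambda u:(np.array(u)+.5)/9-.5+[195,230]
v6=lambda u:(np.array(u)+.5)/9-.5+[190,245]
v7=lambda u:(np.array(u)+.5)/9-.5+[150,160]
o,R=st()
print('grip pt',W2P(press,o['tool_pos']))
zb=o['tool_pos'][2]-159.2-51.2
for n,u,z in(('botL',(177,284),0),('botR',(250,300),0),('stepL',(174,195),32),('stepR',(247,203),32),('topL',(178,85),54),('topR',(243,90),54)):
    print(n,W2P(press,plane(s,v5(u),zb+z)))
print('pad side',W2P(press,plane(s,v5((272,330)),34)),W2P(press,plane(s0,v6((323,200)),34)))
print('pad top',W2P(press,plane(t,v7((405,172)),34)))
print('fer top',W2P(press,plane(t,v7((299,148)),34)))
print('fer side far top',W2P(press,plane(s0,v6((263,272)),41)))
print('railtops side',[W2P(press,plane(s0,v6(u),28)) for u in((245,190),(392,238),(305,395))])
print('rails top',[W2P(press,plane(t,v7(u),28)) for u in((435,106),(412,233),(255,78),(232,208))])
print('studs top', [W2P(press,plane(t,v7(u),60)) for u in((125,46),(102,170))])
print('studs side', [W2P(press,plane(s0,v6(u),60)) for u in((78,342),(222,390))])
print('pins',[W2P(press,plane(t,v7(u),16)) for u in((398,66),(361,271))],W2P(press,plane(s0,v6((412,320)),16)))
E
```

```text
grip pt [-107.2   -0.8  288.7]
botL [-119.8    7.5   78.3]
botR [-117.7  -11.4   78.3]
stepL [-121.1    5.8  110.3]
stepR [-116.7  -11.5  110.3]
topL [-107.    10.7  132.3]
topR [-102.5   -4.5  132.3]
pad side [-86.9  -0.9  34. ] [-87.9  -3.1  34. ]
pad top [-88.   -1.7  34. ]
fer top [-122.     0.3   34. ]
fer side far top [-121.9   -3.    41. ]
railtops side [array([-87.5,  19.9,  28. ]), array([-88. , -22.5,  28. ]), array([-143.7,  -24.7,   28. ])]
rails top [array([-83.5,  21.1,  28. ]), array([-83.4, -19.6,  28. ]), array([-140.9,   20.5,   28. ]), array([-140.4,  -21.1,   28. ])]
studs top [array([-175.1,   19.6,   60. ]), array([-174.8,  -19.2,   60. ])]
studs side [array([-174.4,   19.2,   60. ]), array([-174.4,  -19.1,   60. ])]
pins [array([-99.4,  33.3,  16. ]), array([-99.1, -33. ,  16. ])] [-101.6  -34.2   16. ]
```

The top view gives a ferrule face at x = -122 and a pad face at x = -88 in the press frame. The block's front face is at about x = -118.7, so it needs to move 3 mm towards +x. I'll apply that while lowering partway.

Request:
arm_command --pt "0 0.03 0.3 0 0.1" --pt "1.5 0.03 0.3 0 0.1" --pt "3 0.03 0.3 0 0.1" --pt "3 0.03 0.3 0 0.1"

```text
time: 5.5
tool_pos: [622.8, 169.8, 256.7]
tcp_rot: [-2.518, 1.569, 2.004]
contact_force: [-0.5, 1.1, -1.8]
grip_width: 23.5
```

```bash
python3 - <<'E'
from h import *
n=P2W(press,(-104.5,-.5,0))[0]
go((n[0],n[1],63.5),-11)
c=cap('side','s5.png')
a=c['frame'][230:295,195:250]
cv2.imwrite('pics/v8.png',cv2.resize(a,None,fx=9,fy=9,interpolation=cv2.INTER_CUBIC))
E
```

```text
t 5.50 tcp [622.8 169.8 256.7] F [-0.54  1.14 -1.79] w 23.5 jawyaw -10.9 tilt [-0.001  0.002 -1.   ]
shift cm [ 3.4   0.07 -0.05] turn 0.11343886221696664 q6 0.34 q1 0.15
```

View pics/v8.png

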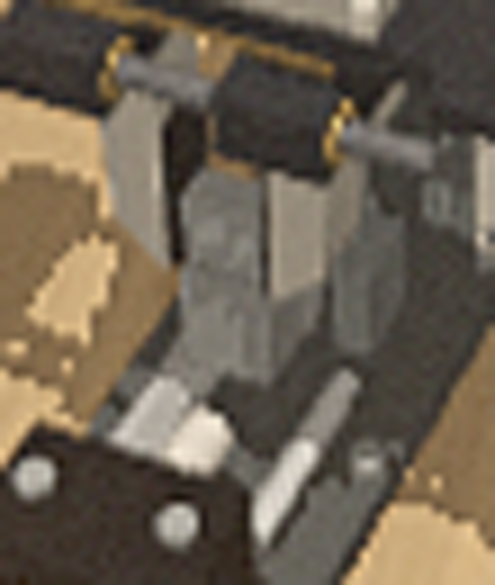

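```bash
python3 - <<'E'
from h import *
s=load('s5')
v5=lambda u:(np.array(u)+.5)/9-.5+[195,230]
c,si=np.cos(press[2]),np.sin(press[2])
for u in((187,367),(266,383)):
    d=plane(s,v5(u),46.3)-[press[0],press[1],0];print(c*d[0]+si*d[1],-si*d[0]+c*d[1])
E
```

```text
-117.14695430152642 7.789231089575704
-114.33285459229842 -12.862454399420614
```

The block's front is at x = -115.7, which leaves about 6 mm to the ferrule and 7 mm to the pad. I'll lower it.

Request:
arm_command --pt "1 0.05 0 0 0.1" --pt "2 0.05 0 0 0.1" --pt "2.6 0.05 0 0 0.1" --pt "3 0.05 0 0 0.1" --pt "3.2 0.05 0 0 0.1"

```text
time: 6.05
tool_pos: [623.7, 169.8, 225.4]
tcp_rot: [3.115, 1.569, 1.354]
contact_force: [-0.9, 0.9, -1.7]
grip_width: 24.0
```

```bash
python3 - <<'E'
from h import *
go((0,0,63.2),-11)
c=cap('side','s6.png')
a=c['frame'][230:295,195:250]
cv2.imwrite('pics/v9.png',cv2.resize(a,None,fx=9,fy=9,interpolation=cv2.INTER_CUBIC))
E
```

```text
t 6.05 tcp [623.7 169.8 225.4] F [-0.93  0.87 -1.67] w 24.0 jawyaw -10.9 tilt [ 0.     0.002 -1.   ]
shift cm [  0.24 -58.04  28.47] turn 0.10624115168090498 q6 0.34 q1 0.15
```

View pics/v9.png

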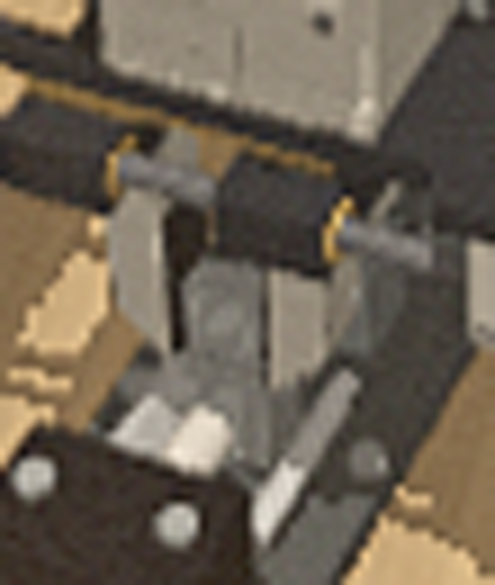

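The block is between the rails behind the ferrule at (205,440), with no contact force yet. I'll lower to the floor by feel.

Request:
arm_command --pt "0.1 0 0 0 0.1" --pt "0.2 0 0 0 0.1" --pt "0.25 0 0 0 0.1"

```text
time: 6.4
tool_pos: [623.8, 169.8, 223.1]
tcp_rot: [2.961, 1.568, 1.2]
contact_force: [0.0, 0.3, -1.3]
grip_width: 23.9
```

Request:
arm_command --pt "0.1 0 0 0 0.1" --pt "0.15 0 0 0 0.1"

```text
time: 6.6
tool_pos: [623.8, 169.9, 222.4]
tcp_rot: [2.77, 1.568, 1.009]
contact_force: [-3.2, 0.1, 7.0]
grip_width: 23.8
```

It touched at exactly the expected floor height (grip point at 63.2 mm). I'll open.

Request:
arm_command --pt "0 0 0 0 0.45" --pt "0 0 0 0 0.45" --pt "0 0 0 0 0.45" --pt "0 0 0 0 0.45"

```text
time: 7.0
tool_pos: [623.9, 169.9, 222.3]
tcp_rot: [2.765, 1.568, 1.004]
contact_force: [-0.3, -0.0, 1.1]
grip_width: 41.0
```

Request:
arm_command --pt "-2 0 0 0 0.45" --pt "-5 0 0 0 0.45" --pt "-10 0 0 0 0.45" --pt "-15 0 0 0 0.45" --pt "-20 0 0 0 0.45" --pt "-20 0 0 0 0.2" --pt "-20 0 0 0 0"

```text
time: 7.7
tool_pos: [623.4, 169.4, 423.6]
tcp_rot: [2.325, 1.566, 0.565]
contact_force: [1.1, -0.9, -0.8]
grip_width: 29.9
```

```bash
python3 - <<'E'
from h import *
go((0,0,63.2),-11)
c=cap('side','s7.png');t=cap('top','t7.png')
a=c['frame'][145:305,190:310]
cv2.imwrite('pics/v10.png',cv2.resize(a,None,fx=3.7,fy=3.7,interpolation=cv2.INTER_CUBIC))
a=c['frame'][230:295,195:250]
cv2.imwrite('pics/v11.png',cv2.resize(a,None,fx=8,fy=8,interpolation=cv2.INTER_CUBIC))
E
```

```text
t 7.70 tcp [623.4 169.4 423.6] F [ 1.07 -0.86 -0.8 ] w 29.9 jawyaw -10.9 tilt [ 0.004  0.003 -1.   ]
shift cm [ 19.8  -58.1   28.49] turn 0.11114505624694004 q6 0.34 q1 0.15
```

View pics/v10.png

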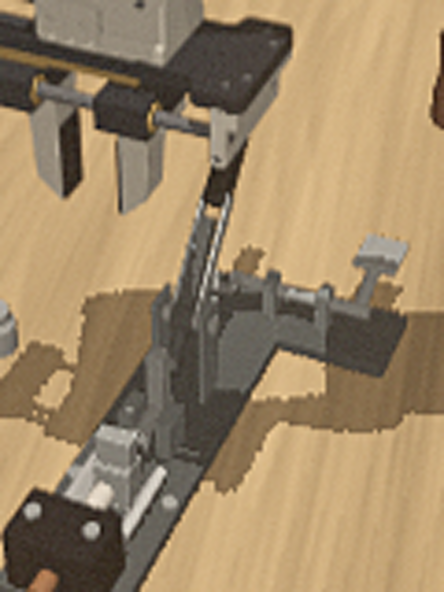

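View pics/v11.png

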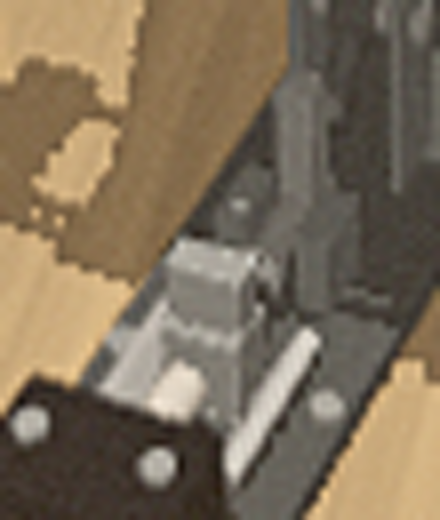

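The block stands upright in the slot, its top at (205,250) in the zoom, behind the ferrule at (180,385). The next thing to measure is the handle angle.

```bash
python3 - <<'E'
from h import *
s=load('side0');t=load('top0')
us=lambda u:(np.array(u)+.5)/3.5-.5+[175,150]
ut=lambda u:(np.array(u)+.5)/4.75-.5+[140,120]
for th in range(36,68,4):
    a=np.radians(th); P=P2W(press,[(L*np.cos(a)-h*np.sin(a),0,75+L*np.sin(a)+h*np.cos(a)) for L,h in((180,0),(75,0))])
    print(th,((proj(s,P)+.5-[175,150])*3.5).round(0).tolist(),((proj(t,P)+.5-[140,120])*4.75).round(0).tolist())
E
```

```text
36 [[307.0, 49.0], [261.0, 183.0]] [[666.0, 314.0], [506.0, 302.0]]
40 [[303.0, 43.0], [260.0, 180.0]] [[652.0, 309.0], [500.0, 300.0]]
44 [[299.0, 37.0], [258.0, 179.0]] [[636.0, 304.0], [494.0, 298.0]]
48 [[295.0, 33.0], [256.0, 178.0]] [[619.0, 299.0], [487.0, 296.0]]
52 [[290.0, 30.0], [253.0, 177.0]] [[601.0, 294.0], [479.0, 294.0]]
56 [[284.0, 28.0], [251.0, 177.0]] [[581.0, 289.0], [471.0, 292.0]]
60 [[278.0, 27.0], [248.0, 177.0]] [[559.0, 283.0], [463.0, 290.0]]
64 [[272.0, 27.0], [246.0, 178.0]] [[537.0, 278.0], [454.0, 288.0]]
```

```bash
python3 - <<'E'
from h import *
for th in range(50,-11,-4):
    a=np.radians(th); print(th, round(155*np.cos(a)-7.5*np.sin(a)-9.5,1), round(75+155*np.sin(a)+7.5*np.cos(a),1))
go(tip=P2W(press,(86,0,225))[0],jaw=-11)
E
```

```text
50 84.4 198.6
46 92.8 191.7
42 100.7 184.3
38 108.0 176.3
34 114.8 167.9
30 121.0 159.0
26 126.5 149.7
22 131.4 140.0
18 135.6 130.0
14 139.1 119.8
10 141.8 109.3
6 143.9 98.7
2 145.1 87.9
-2 145.7 77.1
-6 145.4 66.3
-10 144.4 55.5
t 7.80 tcp [623.3 169.4 420.5] F [-0.34  0.5  -0.57] w 22.0 jawyaw -10.9 tilt [-0.002  0.002 -1.   ]
shift cm [1.730e+00 1.000e-02 1.897e+01] turn 0.11055552985008887 q6 0.34 q1 0.15
```

Request:
arm_command --pt "0 0 19 0 0" --pt "0 0 19 0 0" --pt "0 0 19 0 0" --pt "0 0 19 0 0" --pt "1.7 0 19 0 0" --pt "1.7 0 19 0 0" --pt "1.7 0 19 0 0"

```text
time: 8.5
tool_pos: [587.4, -16.9, 401.9]
tcp_rot: [-1.885, 1.565, 2.637]
contact_force: [-0.5, -0.1, 0.5]
grip_width: 0.6
```

```bash
cat >> h.py <<'E'
def pf():
    o,R=st();p=press;c,s=np.cos(p[2]),np.sin(p[2]);d=o['tool_pos']-[p[0],p[1],178]
    x=c*d[0]+s*d[1];print('t %.2f tip press'%o['time'],np.round([x,-s*d[0]+c*d[1],d[2]],1),'F',o['contact_force'].round(1),'w %.1f'%o['grip_width'],'tilt',R[:,0].round(3),'L %.1f'%np.hypot(x+9.5,d[2]-75))
E
python3 - <<'E'
from h import *
pf()
c=cap('side','s8.png')
a=c['frame'][130:300,190:320]
cv2.imwrite('pics/v12.png',cv2.resize(a,None,fx=3.5,fy=3.5,interpolation=cv2.INTER_CUBIC))
E
```

```text
t 8.50 tip press [ 8.600e+01 -2.000e-01  2.239e+02] F [-0.5 -0.1  0.5] w 0.6 tilt [-0.005  0.003 -1.   ] L 176.9
```

View pics/v12.png

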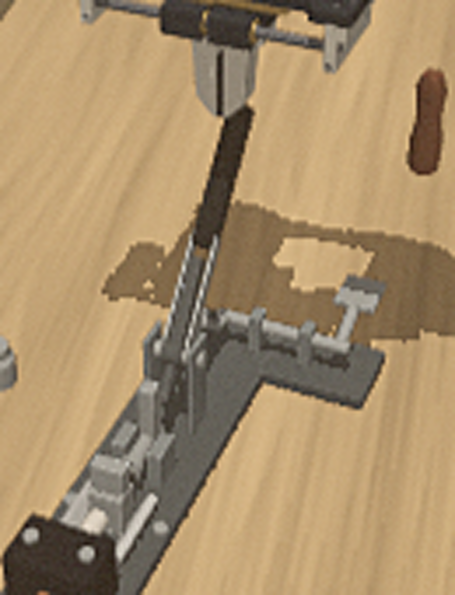

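The closed tips are centred above the grip's upper end, at (225,110) in the zoom. I'll come down onto the grip and then follow its arc.

Request:
arm_command --pt "1 0 0.2 0 0" --pt "2 0 0.4 0 0" --pt "2.6 0 0.6 0 0" --pt "3.2 0 0.7 0 0"

```text
time: 8.95
tool_pos: [586.1, -23.2, 369.8]
tcp_rot: [-1.94, 1.566, 2.583]
contact_force: [0.0, 1.2, 1.4]
grip_width: 0.3
```

Request:
arm_command --pt "0.3 0 0.3 0 0" --pt "0.7 0 0.7 0 0" --pt "1.1 0 1.1 0 0" --pt "1.5 0 1.5 0 0"

```text
time: 9.35
tool_pos: [583.2, -38.3, 354.6]
tcp_rot: [-1.998, 1.566, 2.526]
contact_force: [0.2, 1.2, 0.1]
grip_width: 0.4
```

```bash
python3 - <<'E'
from h import *
pf()
c=cap('side','s9.png')
a=c['frame'][130:300,190:320]
cv2.imwrite('pics/v13.png',cv2.resize(a,None,fx=3.5,fy=3.5,interpolation=cv2.INTER_CUBIC))
E
```

```text
t 9.35 tip press [107.9  -0.2 176.6] F [0.2 1.2 0.1] w 0.4 tilt [-0.004  0.002 -1.   ] L 155.2
```

View pics/v13.png

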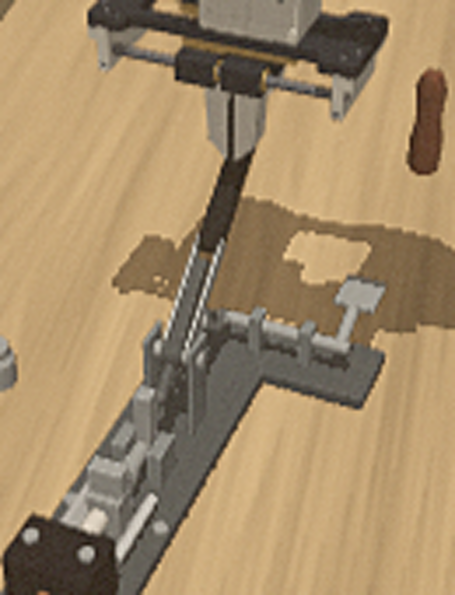

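The handle is following freely with light force, its tip at (235,158) now lower. I'll continue along the arc.

Request:
arm_command --pt "0.4 0 0.35 0 0" --pt "0.85 0 0.7 0 0" --pt "1.3 0 1.0 0 0" --pt "1.75 0 1.3 0 0" --pt "2.2 0 1.6 0 0" --pt "2.65 0 1.85 0 0"

```text
time: 10.0
tool_pos: [579.5, -57.0, 327.6]
tcp_rot: [-2.013, 1.567, 2.51]
contact_force: [0.1, 2.0, 4.9]
grip_width: 0.5
```

Request:
arm_command --pt "0.5 0 0.25 0 0" --pt "1.0 0 0.5 0 0" --pt "1.5 0 0.7 0 0" --pt "2.0 0 0.9 0 0"

```text
time: 10.4
tool_pos: [577.9, -65.9, 308.1]
tcp_rot: [-2.221, 1.568, 2.302]
contact_force: [0.4, 1.0, 6.3]
grip_width: 0.4
```

```bash
python3 - <<'E'
from h import *
pf()
E
```

```text
t 10.40 tip press [136.   -0.2 130.1] F [0.4 1.  6.3] w 0.4 tilt [-0.002  0.002 -1.   ] L 155.6
```

Request:
arm_command --pt "0.3 0 0.1 0 0" --pt "0.6 0 0.2 0 0" --pt "0.9 0 0.3 0 0"

```text
time: 10.7
tool_pos: [577.3, -68.9, 299.2]
tcp_rot: [-2.357, 1.568, 2.166]
contact_force: [-0.1, 0.4, 4.8]
grip_width: 0.3
```

Request:
arm_command --pt "0.2 0 0.05 0 0" --pt "0.4 0 0.1 0 0"

```text
time: 10.9
tool_pos: [577.1, -70.0, 295.2]
tcp_rot: [-2.316, 1.569, 2.207]
contact_force: [-1.1, 0.1, 4.1]
grip_width: 0.4
```

Request:
arm_command --pt "0.2 0 0.05 0 0" --pt "0.4 0 0.1 0 0"

```text
time: 11.1
tool_pos: [576.9, -71.1, 291.0]
tcp_rot: [-2.216, 1.569, 2.307]
contact_force: [-0.7, 0.4, 3.7]
grip_width: 0.9
```

Request:
arm_command --pt "0.2 0 0.05 0 0" --pt "0.4 0 0.1 0 0"

```text
time: 11.3
tool_pos: [576.7, -72.1, 286.8]
tcp_rot: [-2.181, 1.569, 2.342]
contact_force: [-0.6, 0.2, 4.0]
grip_width: 0.0
```

```bash
python3 - <<'E'
from h import *
pf()
E
```

```text
t 11.30 tip press [142.3  -0.2 108.8] F [-0.6  0.2  4. ] w 0.0 tilt [-0.001  0.001 -1.   ] L 155.5
```

Request:
arm_command --pt "0.15 0 0.03 0 0" --pt "0.3 0 0.06 0 0"

```text
time: 11.5
tool_pos: [576.6, -72.8, 283.6]
tcp_rot: [-2.124, 1.569, 2.399]
contact_force: [-1.2, -0.3, 3.6]
grip_width: 0.5
```

Request:
arm_command --pt "0.15 0 0.03 0 0" --pt "0.3 0 0.06 0 0"

```text
time: 11.7
tool_pos: [576.4, -73.4, 280.4]
tcp_rot: [-2.097, 1.569, 2.427]
contact_force: [-1.0, 0.5, 2.9]
grip_width: 0.5
```

Request:
arm_command --pt "0.15 0 0.02 0 0" --pt "0.3 0 0.05 0 0"

```text
time: 11.9
tool_pos: [576.3, -73.9, 277.2]
tcp_rot: [-2.047, 1.569, 2.477]
contact_force: [0.0, 0.1, 3.2]
grip_width: 0.3
```

Request:
arm_command --pt "0.15 0 0.02 0 0" --pt "0.3 0 0.05 0 0"

```text
time: 12.1
tool_pos: [576.1, -74.4, 273.9]
tcp_rot: [-2.021, 1.568, 2.502]
contact_force: [-0.5, 0.2, 2.3]
grip_width: 0.5
```

Request:
arm_command --pt "0.15 0 0.02 0 0" --pt "0.3 0 0.05 0 0"

```text
time: 12.3
tool_pos: [576.0, -74.9, 270.7]
tcp_rot: [-2.026, 1.568, 2.497]
contact_force: [0.7, 0.5, 3.3]
grip_width: 0.6
```

Request:
arm_command --pt "0.15 0 0.02 0 0" --pt "0.25 0 0.03 0 0"

```text
time: 12.5
tool_pos: [575.9, -75.2, 267.9]
tcp_rot: [-2.005, 1.568, 2.518]
contact_force: [-0.3, 0.3, 1.9]
grip_width: 0.4
```

Request:
arm_command --pt "0.15 0 0.01 0 0" --pt "0.25 0 0.02 0 0"

```text
time: 12.7
tool_pos: [575.8, -75.4, 265.1]
tcp_rot: [-1.944, 1.567, 2.579]
contact_force: [0.6, -0.9, 1.0]
grip_width: 0.7
```

Request:
arm_command --pt "0.15 0 0.01 0 0" --pt "0.25 0 0.02 0 0"

```text
time: 12.9
tool_pos: [575.7, -75.6, 262.3]
tcp_rot: [-1.932, 1.567, 2.591]
contact_force: [-1.1, -0.1, 0.3]
grip_width: 0.3
```

Request:
arm_command --pt "0.1 0 0.0 0 0" --pt "0.2 0 0.0 0 0"

```text
time: 13.1
tool_pos: [575.7, -75.6, 260.1]
tcp_rot: [-1.929, 1.567, 2.594]
contact_force: [0.3, -1.0, 0.6]
grip_width: 0.5
```

```bash
python3 - <<'E'
from h import *
pf()
c=cap('side','s10.png')
pf()
a=c['frame'][150:300,190:320]
cv2.imwrite('pics/v14.png',cv2.resize(a,None,fx=4,fy=4,interpolation=cv2.INTER_CUBIC))
E
```

```text
t 13.10 tip press [145.9  -0.4  82.1] F [ 0.3 -1.   0.6] w 0.5 tilt [-0.003  0.002 -1.   ] L 155.6
t 13.15 tip press [145.9  -0.5  82. ] F [ 0.2  0.1 -0.3] w 0.8 tilt [-0.003  0.002 -1.   ] L 155.5
```

View pics/v14.png

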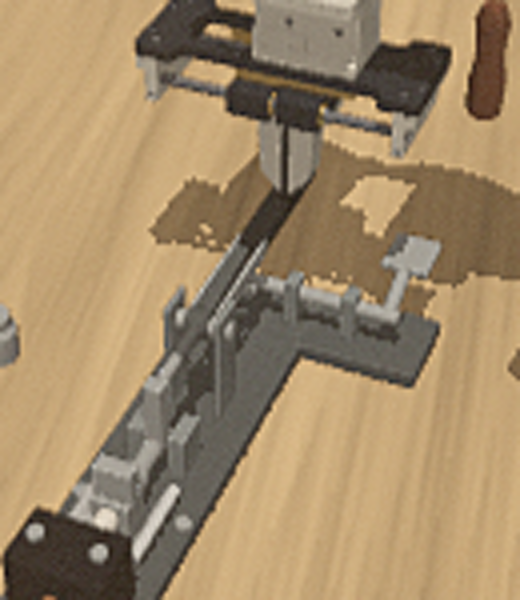

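The picture can't separate contact from a small gap. The force has faded to about zero over the last few mm, so I'll follow down in fine steps until I feel either the stop or clear space.

Request:
arm_command --pt "0.1 0 0.0 0 0" --pt "0.2 0 0.0 0 0"

```text
time: 13.35
tool_pos: [575.6, -75.5, 257.8]
tcp_rot: [-1.907, 1.566, 2.617]
contact_force: [1.6, -0.1, -0.3]
grip_width: 0.2
```

Request:
arm_command --pt "0.1 0 0.0 0 0" --pt "0.15 0 0.0 0 0"

```text
time: 13.55
tool_pos: [575.5, -75.4, 256.1]
tcp_rot: [-1.898, 1.566, 2.626]
contact_force: [-0.3, -0.4, 0.7]
grip_width: 0.7
```

Request:
arm_command --pt "0.1 0 0.0 0 0" --pt "0.1 0 0.0 0 0"

```text
time: 13.75
tool_pos: [575.5, -75.4, 254.9]
tcp_rot: [-1.887, 1.566, 2.637]
contact_force: [0.0, -0.1, -0.3]
grip_width: 0.3
```

```bash
python3 - <<'E'
from h import *
pf()
c=cap('side','s11.png');pf()
p=cv2.imread('pics/s10.png')
f=lambda im:cv2.resize(im[185:270,215:280],None,fx=6,fy=6,interpolation=cv2.INTER_CUBIC)
cv2.imwrite('pics/v15.png',np.hstack([f(p),f(c['frame'])]))
E
```

```text
t 13.75 tip press [145.8  -0.7  76.9] F [ 0.  -0.1 -0.3] w 0.3 tilt [-0.004  0.002 -1.   ] L 155.3
t 13.80 tip press [145.8  -0.7  77. ] F [ 0.3  0.5 -0.4] w 0.3 tilt [-0.004  0.002 -1.   ] L 155.3
```

View pics/v15.png

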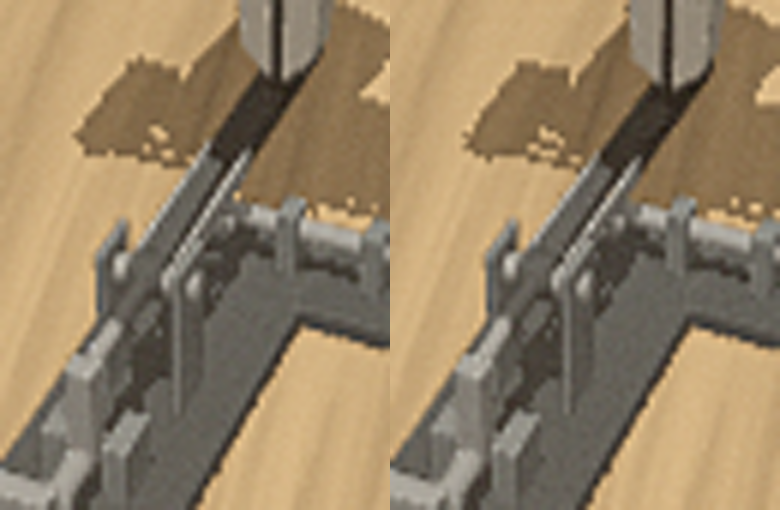

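The handle seems to have moved down by about 1 px between the two pictures. I'll keep going in small steps to the stop.

Request:
arm_command --pt "0.1 0 0.0 0 0" --pt "0.1 0 0.0 0 0"

```text
time: 14.0
tool_pos: [575.5, -75.4, 253.9]
tcp_rot: [-1.878, 1.566, 2.646]
contact_force: [0.3, 0.2, -0.3]
grip_width: 0.6
```

Request:
arm_command --pt "0.1 0 0.0 0 0" --pt "0.1 0 0.0 0 0"

```text
time: 14.2
tool_pos: [575.4, -75.4, 252.8]
tcp_rot: [-1.866, 1.566, 2.657]
contact_force: [-0.9, 0.4, 0.3]
grip_width: 0.2
```

Request:
arm_command --pt "0.1 0 0.0 0 0" --pt "0.1 0 0.0 0 0"

```text
time: 14.4
tool_pos: [575.4, -75.4, 251.6]
tcp_rot: [-1.858, 1.565, 2.665]
contact_force: [-0.9, 0.6, -0.2]
grip_width: 0.6
```

```bash
python3 - <<'E'
from h import *
pf()
c=cap('side','s12.png');pf()
p=cv2.imread('pics/s11.png')
f=lambda im:cv2.resize(im[185:270,215:280],None,fx=6,fy=6,interpolation=cv2.INTER_CUBIC)
cv2.imwrite('pics/v16.png',np.hstack([f(p),f(c['frame'])]))
E
```

```text
t 14.40 tip press [145.8  -0.8  73.6] F [-0.9  0.6 -0.2] w 0.6 tilt [-0.005  0.002 -1.   ] L 155.3
t 14.45 tip press [145.8  -0.8  73.7] F [ 0.3  0.4 -0.3] w 0.5 tilt [-0.005  0.002 -1.   ] L 155.3
```

View pics/v16.png

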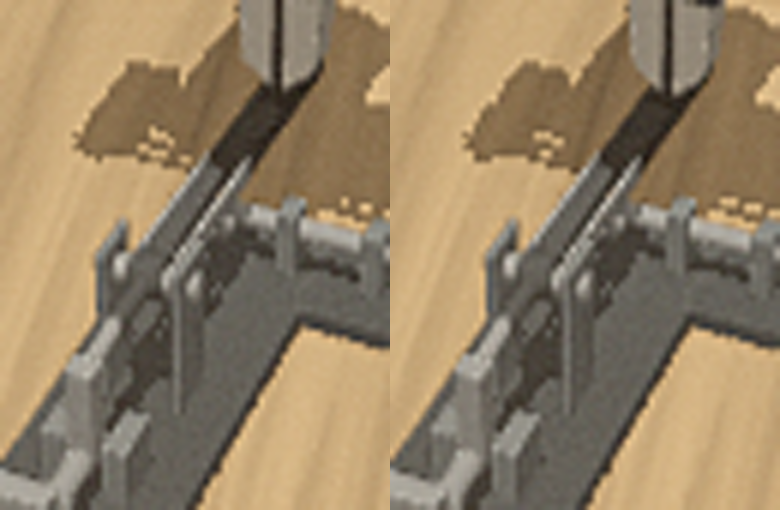

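The handle is unchanged between these two pictures (grip root at (212,152)) while the tips went down 3 mm without force, so it has dropped to its stop. I'll lift off and check that it stays.

Request:
arm_command --pt "-1 0 0 0 0" --pt "-2 0 0 0 0" --pt "-4 0 0 0 0" --pt "-6 0 0 0 0" --pt "-6 0 0 0 0"

```text
time: 14.95
tool_pos: [576.5, -75.7, 315.5]
tcp_rot: [2.102, 1.569, 0.342]
contact_force: [0.1, -0.6, -0.2]
grip_width: 0.5
```

```bash
python3 - <<'E'
from h import *
pf()
c=cap('side','s13.png');t=cap('top','t13.png')
p=cv2.imread('pics/s12.png')
f=lambda im:cv2.resize(im[170:300,195:280],None,fx=4.5,fy=4.5,interpolation=cv2.INTER_CUBIC)
cv2.imwrite('pics/v17.png',np.hstack([f(p),f(c['frame'])]))
b=t['frame'][140:240,130:300]
cv2.imwrite('pics/w17.png',cv2.convertScaleAbs(cv2.resize(b,None,fx=4.5,fy=4.5,interpolation=2),alpha=2))
E
```

```text
t 14.95 tip press [145.9   0.3 137.5] F [ 0.1 -0.6 -0.2] w 0.5 tilt [ 0.002  0.001 -1.   ] L 167.5
```

View pics/v17.png

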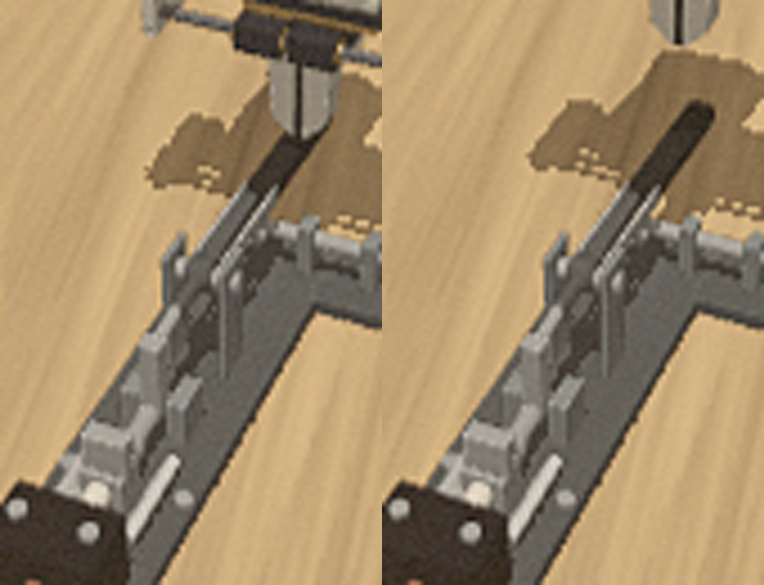

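View pics/w17.png

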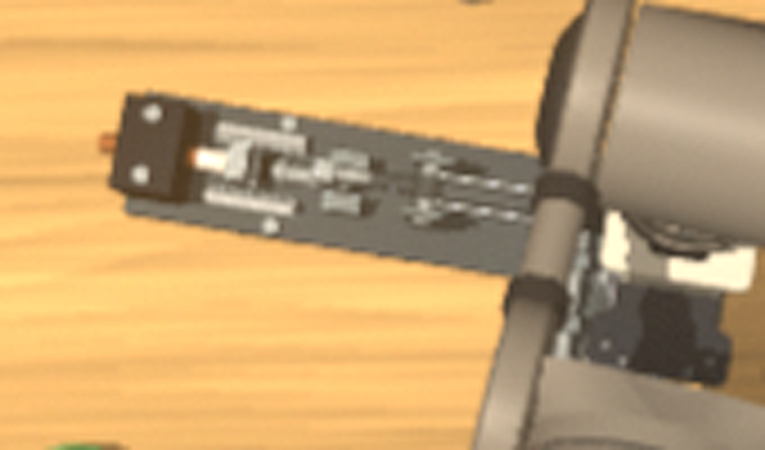

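The handle stays level with nothing touching it, its end at (700,110). I'll compare the ferrule before and after.

```bash
python3 - <<'E'
from h import *
f=lambda im:cv2.convertScaleAbs(cv2.resize(im[160:200,150:220],None,fx=9,fy=7,interpolation=cv2.INTER_CUBIC),alpha=2.2)
a=cv2.imread('pics/top0.png');b=cv2.imread('pics/t13.png')
cv2.imwrite('pics/v18.png',np.vstack([f(a),f(b)]))
for im in(a,b):
    m=cv2.inRange(im,(75,95,105),(255,255,255)); m[:,:]&=0; g=im.astype(int)
    roi=g[170:182,170:186]; print(roi.sum(2).max(), [int(x) for x in roi.max(0).sum(1)])
E
```

```text
386 [85, 103, 153, 192, 223, 322, 386, 385, 377, 374, 373, 370, 316, 255, 262, 266]
409 [96, 115, 165, 277, 384, 408, 409, 404, 397, 379, 341, 334, 322, 330, 318, 300]
```

View pics/v18.png

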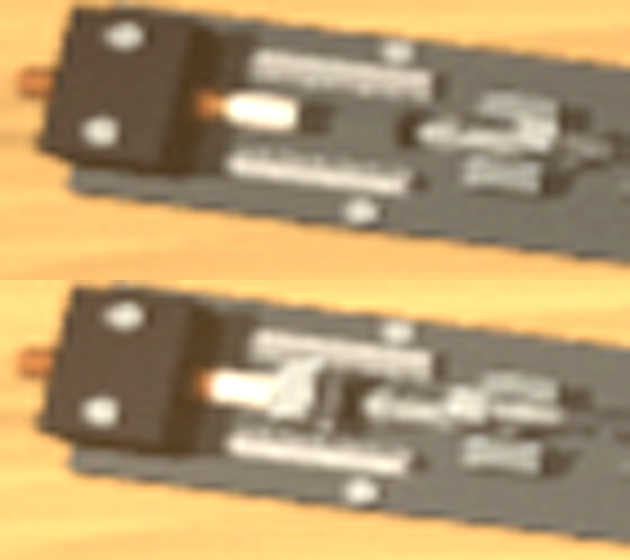

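The ferrule has moved about 1.7 px (about 5 mm) towards the shaft, so it is home, and the block is pressed against it. For the paddle I'll turn the gripper 90° so that its body stays out of the handle's swing.

Request:
arm_command --pt "-1 -3 0 -8 0" --pt "-1 -6 0 -16 0" --pt "-1 -9.2 0 -24 0" --pt "-1 -9.2 0 -32 0" --pt "-1 -9.2 0 -40 0" --pt "-1 -9.2 0 -48 0" --pt "-1 -9.2 0 -56 0" --pt "-1 -9.2 0 -64 0" --pt "-1 -9.2 0 -72 0" --pt "-1 -9.2 0 -80 0"

```text
time: 16.05
tool_pos: [485.0, -58.2, 321.9]
tcp_rot: [3.026, 1.565, 2.668]
contact_force: [0.3, 1.1, -0.4]
grip_width: 0.7
```

```bash
python3 - <<'E'
from h import *
pf(); go(tip=P2W(press,(146,-92,75))[0],jaw=79)
c=cap('side','s14.png')
f=lambda im:cv2.resize(im[150:300,195:335],None,fx=4,fy=4,interpolation=cv2.INTER_CUBIC)
cv2.imwrite('pics/v19.png',f(c['frame']))
E
```

```text
t 16.05 tip press [146.2 -92.8 143.9] F [ 0.3  1.1 -0.4] w 0.7 tilt [-0.005  0.003 -1.   ] L 170.2
t 16.05 tcp [485.  -58.2 321.9] F [ 0.35  1.06 -0.36] w 0.7 jawyaw 69.5 tilt [-0.005  0.003 -1.   ]
shift cm [6.89 0.03 0.11] turn -9.507273179375375 q6 -1.49 q1 -0.28
```

View pics/v19.png

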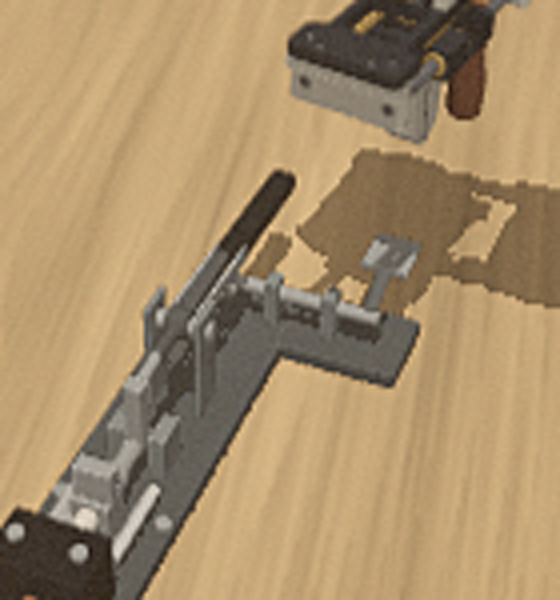

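The handle is still locked and the gripper is over the paddle. I'll finish the turn and descend.

Request:
arm_command --pt "0.5 0 0.1 -8 0" --pt "2.5 0 0.1 -9.5 0" --pt "5 0 0.1 -9.5 0" --pt "7 0 0.1 -9.5 0" --pt "7 0 0.1 -9.5 0"

```text
time: 16.6
tool_pos: [484.5, -58.1, 249.2]
tcp_rot: [2.968, 1.559, 2.781]
contact_force: [0.6, -0.8, -0.5]
grip_width: 0.8
```

Request:
arm_command --pt "0.6 0 0 0 0" --pt "1.2 0 0 0 0" --pt "1.7 0 0 0 0"

```text
time: 16.9
tool_pos: [484.4, -58.1, 232.2]
tcp_rot: [2.959, 1.56, 2.77]
contact_force: [0.4, 0.3, -0.5]
grip_width: 0.6
```

```bash
python3 - <<'E'
from h import *
pf(); go(tip=P2W(press,(146,-92,52))[0],jaw=79)
c=cap('side','s15.png')
f=lambda im:cv2.resize(im[150:300,195:335],None,fx=4,fy=4,interpolation=cv2.INTER_CUBIC)
cv2.imwrite('pics/v20.png',f(c['frame']))
E
```

```text
t 16.90 tip press [146.2 -93.4  54.2] F [ 0.4  0.3 -0.5] w 0.6 tilt [-0.01   0.004 -1.   ] L 157.0
t 16.90 tcp [484.4 -58.1 232.2] F [ 0.36  0.35 -0.47] w 0.6 jawyaw 79.2 tilt [-0.01   0.004 -1.   ]
shift cm [0.22 0.02 0.14] turn 0.2205415298212614 q6 -1.66 q1 -0.28
```

View pics/v20.png

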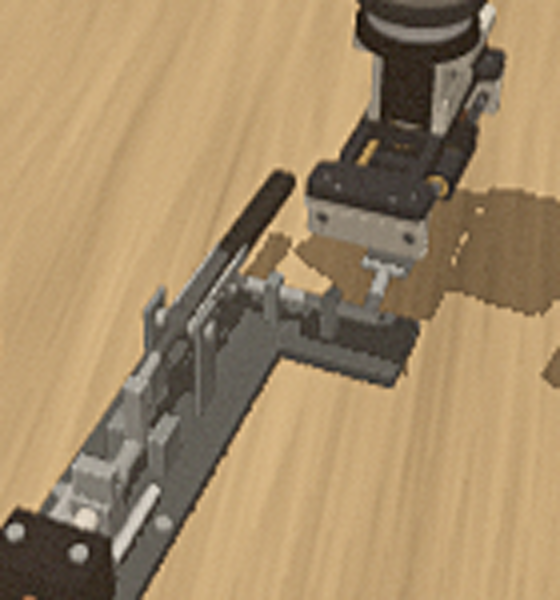

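The gripper hangs beside the handle with clearance and the paddle lies under the tips. I'll press gently.

Request:
arm_command --pt "0.2 0 0.1 0 0" --pt "0.4 0 0.1 0 0"

```text
time: 17.15
tool_pos: [485.3, -58.3, 227.9]
tcp_rot: [2.991, 1.559, 2.803]
contact_force: [-1.8, -2.0, 6.6]
grip_width: 0.1
```

Request:
arm_command --pt "0.1 0 0 0 0" --pt "0.2 0 0 0 0"

```text
time: 17.35
tool_pos: [485.3, -58.5, 226.9]
tcp_rot: [3.032, 1.56, 2.844]
contact_force: [-4.4, -1.7, 11.2]
grip_width: -0.0
```

Request:
arm_command --pt "0.1 0 0 0 0" --pt "0.2 0 0 0 0"

```text
time: 17.55
tool_pos: [485.1, -58.6, 225.8]
tcp_rot: [3.084, 1.561, 2.897]
contact_force: [-4.4, -1.6, 10.3]
grip_width: 0.1
```

Request:
arm_command --pt "0.1 0 0 0 0" --pt "0.2 0 0 0 0"

```text
time: 17.75
tool_pos: [485.0, -58.8, 224.7]
tcp_rot: [3.135, 1.561, 2.947]
contact_force: [-3.5, -2.2, 8.8]
grip_width: 0.4
```

Request:
arm_command --pt "0.15 0 0 0 0" --pt "0.3 0 0 0 0"

```text
time: 17.95
tool_pos: [484.9, -59.1, 222.5]
tcp_rot: [-3.061, 1.562, 3.035]
contact_force: [-4.3, -2.8, 5.1]
grip_width: 0.5
```

Request:
arm_command --pt "0.15 0 0 0 0" --pt "0.3 0 0 0 0"

```text
time: 18.15
tool_pos: [484.8, -59.3, 219.9]
tcp_rot: [-2.989, 1.562, 3.107]
contact_force: [-3.0, -2.8, 3.4]
grip_width: 0.7
```

```bash
python3 - <<'E'
from h import *
pf()
c=cap('side','s16.png');pf()
f=lambda im:cv2.resize(im[130:300,195:335],None,fx=3.5,fy=3.5,interpolation=cv2.INTER_CUBIC)
cv2.imwrite('pics/v21.png',f(c['frame']))
E
```

```text
t 18.15 tip press [147.3 -92.8  41.9] F [-3.  -2.8  3.4] w 0.7 tilt [-0.009  0.    -1.   ] L 160.3
t 18.20 tip press [147.4 -92.8  41.6] F [-1.9 -3.1  3.6] w 0.4 tilt [-0.009  0.    -1.   ] L 160.4
```

View pics/v21.png

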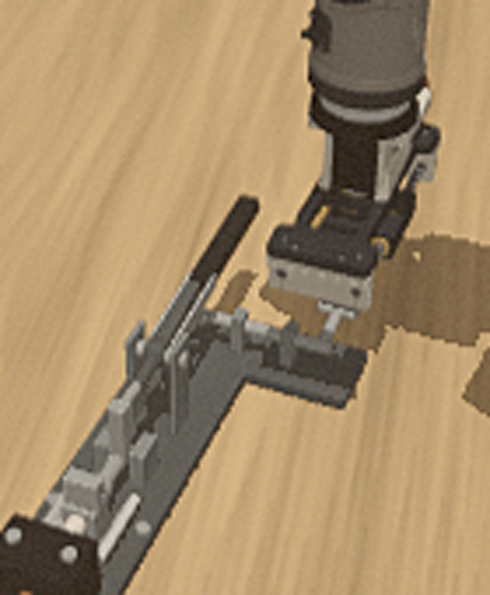

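The handle end is now at px (266,189), up from (267,194), so it has started to move. I'll look again.

```bash
python3 - <<'E'
from h import *
c=cap('side','s17.png');c=cap('side','s18.png');pf()
f=lambda im:cv2.resize(im[130:300,195:335],None,fx=3.5,fy=3.5,interpolation=cv2.INTER_CUBIC)
cv2.imwrite('pics/v22.png',f(c['frame']))
E
```

```text
t 18.30 tip press [147.3 -92.7  41.6] F [-2.1 -3.3  4.1] w 0.5 tilt [-0.009  0.001 -1.   ] L 160.3
```

View pics/v22.png

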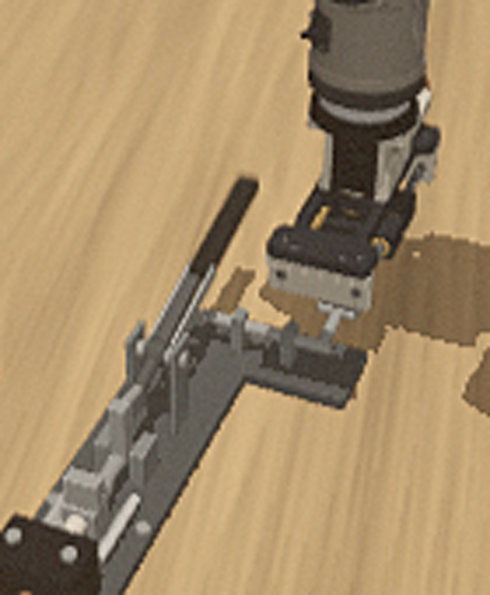

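The handle is swinging up, its end now at (245,183). I'll release the paddle and retreat straight up.

Request:
arm_command --pt "0 0 0 0 0" --pt "-0.5 0 0 0 0" --pt "-1.2 0 0 0 0" --pt "-3 0 0 0 0" --pt "-7 0 0 0 0" --pt "-12 0 0 0 0" --pt "-17 0 0 0 0" --pt "-20 0 0 0 0"

```text
time: 19.1
tool_pos: [486.7, -59.1, 424.0]
tcp_rot: [-2.815, 1.567, -3.002]
contact_force: [0.5, 0.4, -0.6]
grip_width: 0.8
```

```bash
python3 - <<'E'
from h import *
c=cap('side','s19.png');t=cap('top','t19.png');pf()
f=lambda im:cv2.resize(im[130:300,175:335],None,fx=3.5,fy=3.5,interpolation=cv2.INTER_CUBIC)
cv2.imwrite('pics/v23.png',f(c['frame']))
b=t['frame'][115:275,125:300]
cv2.imwrite('pics/w23.png',cv2.convertScaleAbs(cv2.resize(b,None,fx=3.7,fy=3.7,interpolation=2),alpha=2))
E
```

```text
t 19.20 tip press [146.8 -90.5 246.7] F [ 0.3  0.3 -1.3] w 0.5 tilt [ 0.001 -0.002 -1.   ] L 232.2
```

View pics/v23.png

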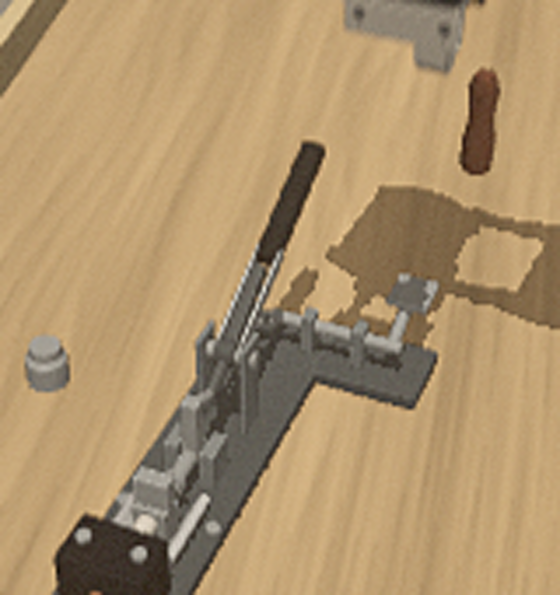

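View pics/w23.png

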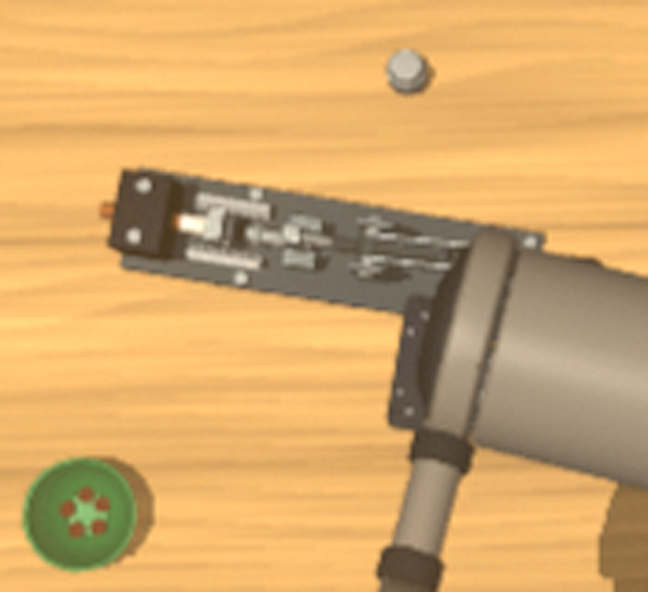

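The handle has risen to (314,148) in the zoom, the paddle is back up, and the block is in the slot. I'll measure the handle angle and the collar spring-back, and check that everything is at rest.

Request:
arm_command --pt "0 0 0 0 0" --pt "0 0 0 0 0" --pt "0 0 0 0 0" --pt "0 0 0 0 0" --pt "0 0 0 0 0" --pt "0 0 0 0 0"

```text
time: 19.8
tool_pos: [487.2, -59.2, 424.2]
tcp_rot: [-1.438, 1.569, -1.625]
contact_force: [1.4, 1.1, -0.2]
grip_width: 0.5
```

```bash
python3 - <<'E'
from h import *
c=cap('side','s20.png');t=cap('top','t20.png');pf()
for th in range(-8,40,4):
    a=np.radians(th); P=P2W(press,[(L*np.cos(a),0,75+L*np.sin(a)) for L in(180,75)])
    print(th,proj(c,P).round(1).tolist())
f=lambda im:cv2.resize(im[165:300,190:280],None,fx=4.2,fy=4.2,interpolation=cv2.INTER_CUBIC)
cv2.imwrite('pics/v24.png',np.hstack([f(cv2.imread('pics/s13.png')),f(c['frame'])]))
g=lambda im:cv2.convertScaleAbs(cv2.resize(im[160:200,150:220],None,fx=9,fy=7,interpolation=cv2.INTER_CUBIC),alpha=2.2)
cv2.imwrite('pics/v25.png',np.vstack([g(cv2.imread('pics/t13.png')),g(t['frame'])]))
for fn in('top0','t13','t20'):
    roi=cv2.imread(f'pics/{fn}.png').astype(int)[170:182,168:180]; print(fn,[int(x) for x in roi.max(0).sum(1)])
a=cv2.imread('pics/side0.png');d=cv2.absdiff(a,c['frame']).max(2)
for n,(x,y,w,h) in dict(dish=(283,315,50,45),burn=(303,145,18,38),shaper=(178,222,22,24)).items(): print(n,(d[y:y+h,x:x+w]>40).sum())
E
```

```text
t 19.90 tip press [146.8 -90.5 246.5] F [0.9 0.3 0.5] w 0.8 tilt [ 0.    -0.002 -1.   ] L 232.0
-8 [[265.7, 197.8], [251.3, 215.5]]
-4 [[266.0, 193.9], [251.3, 213.8]]
0 [[266.1, 190.1], [251.4, 212.2]]
4 [[266.2, 186.5], [251.4, 210.6]]
8 [[266.1, 183.0], [251.3, 209.2]]
12 [[265.9, 179.6], [251.1, 207.8]]
16 [[265.6, 176.4], [251.0, 206.5]]
20 [[265.2, 173.4], [250.7, 205.3]]
24 [[264.7, 170.6], [250.4, 204.2]]
28 [[264.0, 168.0], [250.1, 203.2]]
32 [[263.2, 165.7], [249.7, 202.4]]
36 [[262.3, 163.6], [249.2, 201.7]]
top0 [109, 102, 85, 103, 153, 192, 223, 322, 386, 385, 377, 374]
t13 [123, 113, 96, 115, 165, 277, 384, 408, 409, 404, 397, 379]
t20 [116, 107, 88, 109, 159, 267, 367, 394, 395, 390, 385, 360]
dish 0
burn 5
shaper 0
```

View pics/v24.png

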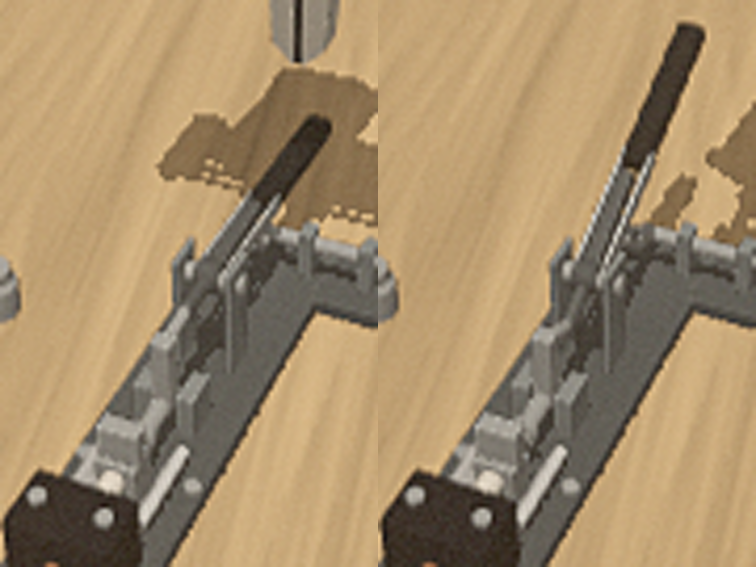

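View pics/v25.png

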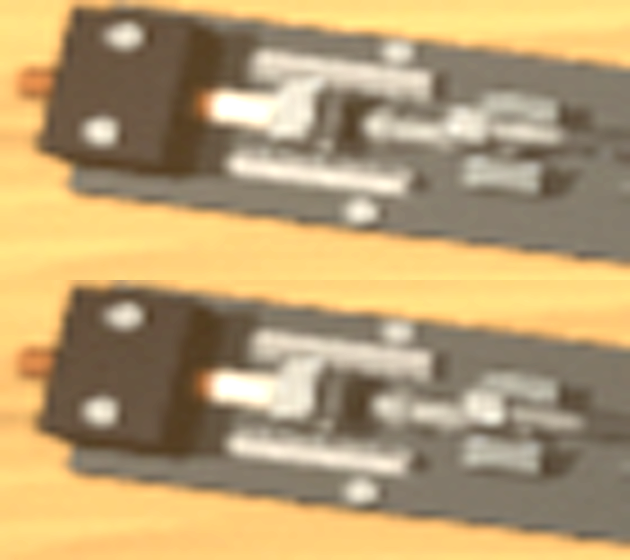

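The handle rests at about +23°, up about 27° from its locked -4°. The collar has sprung back, the ferrule edge hasn't moved since locking, the block is upright, and the bystanders are unmoved. I'll hand in.

```bash
python3 -c "
from plant import bot
print(bot.close_job())"
```

```text
the job is handed in; nothing more can be done
None
```

The job is handed in at about 20 s of the 67 s. I stood the block upright in the slot, pushed the handle over centre, let go, then pressed the paddle gently and moved the arm clear.

- **Block:** it touched the slot floor at the expected height and is still upright in the slot after the release.
- **Handle locking:** resistance peaked at about 6 N and then faded to zero. The handle dropped to its stop and stayed at about -4° when I lifted off. I saw the drop in the pictures and did not press on the stop to feel it, so nothing leaned on it.
- **Release:** the paddle took at most about 11 N vertically (12 N in all). The handle now rests at about +23°, up about 27°.
- **Collar:** it sprang back 1.5 to 2 px, about 4 to 6 mm. That is close to the 4 mm minimum, and the picture is too coarse to be surer.
- **Ferrule:** it moved 1.6 to 1.8 px in the top view, about 4.5 to 5 mm. It did not move back when the press opened. The top view is coarse (about 2.8 mm per pixel), so it cannot show the last fraction of a millimetre.
- **Bystanders:** the dish and shaper show no changed pixels against the first picture. The burnisher shows 5, which I took to be the arm's shadow.

No check failed.

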